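Sort the sealed soap tins into pass tray and quarantine locker

TASK

Three round soap tins stand on the packing table, each with a coloured seal on its lid. Swing the red quarantine locker's door wide open, and slide the tins over the table to sort them: the red-sealed tin all the way into the locker, both green-sealed tins all the way into the green-floored pass tray. Keep the tins flat on the table, and leave the bottle, the carton and the soap loaf standing where they are.

Things in the scene. Friction and masses are not known exactly. Their poses are not given: they have to be found in the camera images.
- tin_red: Round soap tin, 100 mm across and 45 mm high, about 0.3 kg, standing flat: aluminium wall, black lid with a round 56 mm red seal on top. Too wide to grip. Origin: centre of its underside; z up.
- tin_green_a: Round soap tin, 100 mm across and 45 mm high, about 0.3 kg, standing flat: aluminium wall, black lid with a round 56 mm green seal on top. Too wide to grip. Origin: centre of its underside; z up.
- tin_green_b: Round soap tin, 100 mm across and 45 mm high, about 0.3 kg, standing flat: aluminium wall, black lid with a round 56 mm green seal on top. Too wide to grip. Origin: centre of its underside; z up.
- locker: Red quarantine locker, fixed; red floor level with the table, no sill. 150 mm deep (x), 156 wide (y), 66 high; walls 8 mm. Origin: centre of its footprint at table height. Mouth at x = -75 mm, shut by the door; inside: y -70 to +70, x -75 to +67. A clear 4 mm top covers only x = -13 to the back; nearer the mouth it is open above.
- locker_door (a joint): Door angle, rad: 0 shut, grows as the free edge swings out towards the robot, 1.57 at right angles to the front, at most 1.9. Light hinge, stays where left. Upright axis at the front corner of the locker's +y side. Panel 154 mm wide, 10 thick, from 4 to 64 mm above the table.
- door_hinge (a point): Point on the door's hinge axis, 45 mm up; at x = -76, y = +78 mm in the locker's frame. Axes turn with the door: at angle 0 parallel to the locker's; the panel runs from here along -y, its outer face at x = -10 mm.
- door_handle (a point): Middle of the door's handle, a straight level steel bar 90 mm long (door's y), 10 thick (x), 14 high, its centre 45 mm above the table. In the hinge frame at x = -55, y = -95 mm. 40 mm clear between bar and door face; a standoff near each end of the bar, 74 mm clear between them. Axes as the door's.
- pass_tray: Pass tray, fixed: three aluminium walls 8 mm thick, 32 mm high round a green floor level with the table (no sill), open on its -x side. 150 mm deep (x), 266 wide (y). Origin: centre of its footprint at table height; mouth at x = -75 mm; inside y -125 to +125, x -75 to +67. Holds two tins side by side.
- bottle: Teal bottle with a black cap, 66 mm across, 180 mm high, 0.5 kg, standing between and behind the nests; bystander. Origin: centre of its underside.
- carton: Brown cardboard soap carton with a black band, 60 x 60 x 60 mm; bystander. Origin: centre of its underside.
- loaf: Uncut soap loaf, clay and cream with a sage top, 180 mm long (x) by 70 mm wide (y), 70 mm high; bystander. Origin: centre of its underside.
Mind the look-alikes: they are no part of the job. What is shaped like the tin_green_b but brown is not meant. Leave any orange look-alike of the tin_red alone.

How it is judged:
By the outcome, as a careful person would: the job done as asked, in the order asked, and still so for the second after the job is handed in, with the robot touching nothing.
It also fails if it takes over 72 s, if anything falls off the work surface, if the arm or the gripper's body presses on something with over 40 N, if the wrist force passes 120 N, or if a joint passes its speed limit or range.

ROBOT

A 6-joint arm with a two-finger parallel gripper is mounted at the origin on the work surface. World frame = base frame: x ahead of the robot, y to its left, z up, the work surface at z = 0. Lengths are in m, angles in rad, forces in N, time in s.
With the tool pointing down it reaches from about 0.3 to 0.875 m from the base axis. Payload 6.4 kg.
Tool frame: the origin (TCP) lies midway between the tips of the shut fingers; the grasp point (between the pads) lies 19 mm behind it; z points along the fingers, y is the line along which they close (so a half turn about z gives the same grasp; the last joint's range is limited). The gripper opens to 85 mm and grips with 20 to 120 N. Pads are 22 mm wide; open, the fingers measure 114 mm over their backs; the gripper's body (76 mm by 85 mm) begins 54 mm behind the grasp point. The pads swing forward as they close: fully open they stand 13 mm farther back than shut.
Start: joints at [1.09, 0.181, 1.607, -0, 1.354, -0.206], TCP at [0.156, 0.553, 0.194] pointing down, gripper open.
Joint ranges: [-2.99, 2.99], [-0.89, 2.07], [0.3, 2.58], [-1.14, 4.28], [0, 2.63], [-3.12, 3.12]. Speed limits (rad/s): [2.57, 2.57, 3.01, 3.14, 3.14, 3.14].

INTERFACE

Orientations are given as a unit quaternion [w, x, y, z].
In Python, from bench import * gives the robot as it stands.
- The arm moves only by the tool play_rows, never from a script. Its argument "plan" is a list of rows, each a list of 3 entries, a list of its own where there are three numbers: the finger opening in mm, from 0 to 85.4, then the shift along the tool's x, y, z normalised to -1 to 1, where 1 is 40 cm, then the turn about the tool's z normalised to -1 to 1, where 1 is pi rad. A call has 1 to 10 rows; each row is the pose to reach, as a shift and turn from the pose commanded when the call began, along the tool's axes at that moment, turning the shorter way round; what a row does not reach only later rows make up. A row lasts 1/10 s, in which the tool goes at most 50 mm and 8.59 degrees, less where a joint would pass 70% of its speed; a pose out of reach is approached as far as the arm can. A call with a number of a shift or a turn outside -1 to 1 is refused whole. A call with a gripper value outside its range is refused whole. The fingers move at their own pace and stop on an object; the grip force is fixed at half the most. Time passes only in rows, so rows that repeat a pose let the fingers close. It gives the time, the measured TCP pose, the force, the opening and the grip force at its end, in the units of the state.
- get_obs(): the state, without advancing time (a new reading comes with each control period).
- camera(name): name is "scene" or "side" or "wrist"; returns a dict with "image" (480x640x3 uint8, red, green, blue), "range_z" (480x640 float32, m along the optical axis (not along the pixel's ray), 0 where there is no reading), "intrinsics" (3x3 intrinsics, pixels), "rvec" (rotation vector, rad) and "tvec" (3), from world to camera coordinates, as OpenCV has them; the wrist camera has in their place "T_tool_cam" (4x4, takes a point from camera to tool coordinates, whose origin is the TCP and whose axes are the flange's). Camera axes: x right, y down, z forward; pixel columns grow to the right and rows downward; lengths in m; the calibration is good to about 2 mm. The wrist camera is an equidistant fisheye: a pixel r from the principal point sees the ray r / f radians off the axis. A picture is of the moment at which its call begins: read the wrist's pose just before it.
- hand_in(): hands the job in; it is judged then, once.
Trained networks look in a picture, given as the dict that the camera call returned (one of the last four; its "shot" number tells which), for a name from the list of things; names that differ only in an ending like _2 or _b are one class to them, and where a whole thing is asked for, a point or a joint stands for the part that bears it (a point fixed in the world has none). Each returns a list of dicts, best first, with "conf" (0 to 1); they miss things now and then, are a little off and sometimes report something else, mostly with a low value. They report only what shows in the picture. A call takes as long as a camera call. They do not tell look-alikes from the thing itself.
- search_frame(picture, label): "rect" ([centre column, centre row, width, height] in pixels, round what is visible of it).
- masks_of(picture, label): "mask" (480x640 bool, what is visible of it) and "rect" ([centre column, centre row, width, height] in pixels, round what is visible of it).
The state is a dict: "time_s": time; "q": joint angles; "dq": joint speeds; "joint_efforts": joint torques, N m; "eef_pos": TCP position; "eef_rot": TCP orientation; "wrist_force": force on the tool from outside, world axes, zero at the start; "torque": the same for the moment, N m; "opening": opening from 0.0 (shut) to 1.0 (fully open); "grasp_force": force on a finger pad.
Only numpy, scipy, OpenCV 4.12 (cv2) and the standard library are available. Lean on these libraries where they do the work, as an engineer would, in place of code of your own. Each camera call takes 0.05 s, during which the arm holds its last target. There are 200 camera calls.

## Working session

There is one attempt and no reset: what is moved stays moved. The work goes in short steps, Python scripts to look and compute and a tool call to move; the robot and the scene stay as the last step left them, time stands still between calls to the robot, and variables do not carry over. Pictures are saved under pics/ and viewed, at most 10 in all, crops included, and the job is handed in when it is done.

Besides the shell and the picture viewer there is one more tool, called after "Request:" as name([rows], argument=value, ...), one row to a line, values as JSON. play_rows: Moves the arm, as the interface text tells. Its arguments: {"type":"object","properties":{"plan":{"type":"array","items":{"type":"array"}}},"required":["plan"]}

```bash
mkdir -p pics; cat > h.py <<'E'
from bench import *
import numpy as np, cv2
def save(c,n): cv2.imwrite('pics/'+n,c['image'][:,:,::-1])
def world(c):
    K=c['intrinsics'];R=cv2.Rodrigues(np.array(c['rvec'],float))[0];t=np.array(c['tvec'],float).ravel()
    v,u=np.mgrid[:480,:640];z=c['range_z']
    P=np.stack([(u-K[0][2])/K[0][0]*z,(v-K[1][2])/K[1][1]*z,z],-1)
    W=(P-t)@R
    W[z==0]=np.nan
    return W
E
python3 - <<'E'
from h import *
o=get_obs();print(o)
for n in ['scene','side']:
    c=camera(n);save(c,n+'0.png');W=world(c);print(n)
    np.save(n+'_W.npy',W);np.save(n+'_I.npy',c['image'])
    for l in ['tin_red','tin_green_a','locker','locker_door','door_handle','pass_tray','bottle','carton','loaf']:
        for d in masks_of(c,l):
            if d['conf']<.3: continue
            p=W[d['mask']];p=p[~np.isnan(p[:,0])]
            print(l,round(d['conf'],2),np.round(d['rect']),np.round(np.percentile(p,2,axis=0),3),np.round(np.percentile(p,98,axis=0),3))
E
```

```text
{'time_s': 0.0, 'q': array([ 1.08973824e+00,  1.81558783e-01,  1.60799559e+00, -1.48171986e-05,
        1.35378293e+00, -2.06301300e-01]), 'dq': array([ 0.00062658,  0.00026918, -0.00059337,  0.001545  , -0.00118437,
       -0.00100609]), 'joint_efforts': array([-4.46597214e-04, -4.44858134e+01, -3.51338947e+01, -8.55812368e-05,
        8.89572082e-03,  5.09565416e-05]), 'eef_pos': array([0.15570669, 0.55288545, 0.19298023]), 'eef_rot': array([-2.87123284e-04,  1.36945043e-01,  9.90578263e-01, -8.23750970e-04]), 'wrist_force': array([0.32034634, 0.62130133, 0.31143168]), 'torque': array([-0.03844749, -0.02458381, -0.03118177]), 'grasp_force': 0.0, 'opening': 0.9976560478989334}
scene
tin_red 0.95 [309. 225.  44.  44.] [ 0.434 -0.185  0.002] [ 0.528 -0.094  0.048]
tin_red 0.77 [232. 151.  41.  43.] [ 0.245 -0.413  0.003] [ 0.339 -0.324  0.048]
tin_green_a 0.93 [447. 216.  48.  48.] [0.337 0.114 0.   ] [0.431 0.207 0.048]
tin_green_a 0.88 [246. 207.  46.  42.] [ 0.42  -0.334  0.004] [ 0.512 -0.243  0.048]
tin_green_a 0.84 [377. 232.  43.  45.] [ 0.418 -0.029  0.006] [0.51  0.06  0.048]
[... 1312 characters left out ...]
[317. 349.  58.  61.] [ 0.413 -0.344  0.005] [ 0.504 -0.252  0.047]
locker 0.75 [325. 151. 100.  76.] [ 0.556  0.102 -0.001] [0.767 0.261 0.067]
locker 0.37 [315. 348.  59.  63.] [ 0.414 -0.344  0.004] [ 0.505 -0.25   0.047]
locker_door 0.74 [296. 161.  39.  53.] [ 0.55   0.101 -0.   ] [0.611 0.245 0.065]
door_handle 0.66 [295. 159.  40.  59.] [0.55  0.101 0.007] [0.611 0.246 0.065]
pass_tray 0.73 [407. 272. 130. 129.] [ 0.607 -0.321 -0.002] [ 0.75  -0.061  0.032]
bottle 0.84 [393. 150.  36.  76.] [0.752 0.026 0.006] [0.807 0.07  0.179]
carton 0.64 [227. 270.  47.  49.] [ 0.323 -0.113  0.004] [ 0.397 -0.047  0.062]
loaf 0.62 [389. 426. 126. 105.] [ 0.428 -0.497  0.009] [ 0.602 -0.421  0.07 ]
```

View pics/scene0.png

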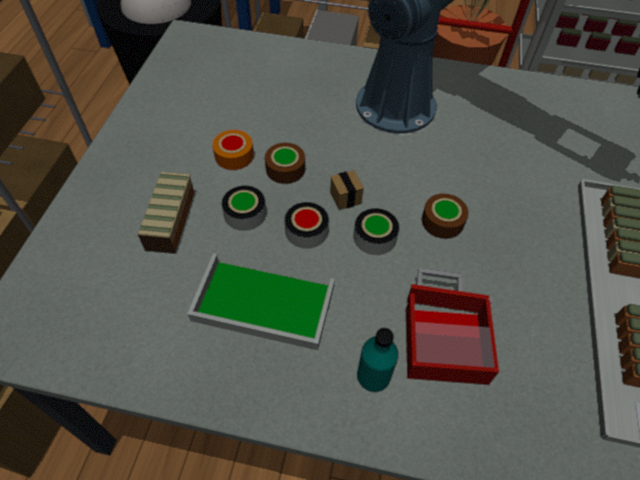

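```bash
python3 - <<'E'
import numpy as np,cv2
for n in ['scene','side']:
    W=np.load(n+'_W.npy');I=np.load(n+'_I.npy')
    hsv=cv2.cvtColor(I,cv2.COLOR_RGB2HSV)
    m=(W[...,2]>.040)&(W[...,2]<.052)
    for rx in [(.48,-.14),(.292,-.368),(.384,.16),(.466,-.288),(.464,.016),(.307,-.233)]:
        d=np.hypot(W[...,0]-rx[0],W[...,1]-rx[1])
        a=m&(d<.065);(cx,cy),r=cv2.minEnclosingCircle(W[a][:,:2].astype(np.float32))
        s=m&(d<.02)
        print(n,rx,'lid',np.round([cx,cy,r],3),'hsv',np.median(hsv[s],axis=0),'rgb',np.median(I[s],axis=0))
    # heights: locker wall top / tray walls / door
    for nm,(x0,x1,y0,y1,z0,z1) in dict(locker=(.57,.80,.08,.3,.060,.072),handle=(.5,.585,.08,.3,.03,.06),tray=(.58,.8,-.35,-.03,.028,.036)).items():
        a=(W[...,0]>x0)&(W[...,0]<x1)&(W[...,1]>y0)&(W[...,1]<y1)&(W[...,2]>z0)&(W[...,2]<z1)
        print(nm,a.sum(),cv2.minAreaRect(W[a][:,:2].astype(np.float32)))
E
```

```text
scene (0.48, -0.14) lid [ 0.478 -0.141  0.051] hsv [  0. 255. 135.] rgb [135.   0.   0.]
scene (0.292, -0.368) lid [ 0.289 -0.372  0.052] hsv [  0. 255. 135.] rgb [135.   0.   0.]
scene (0.384, 0.16) lid [0.382 0.162 0.051] hsv [ 65. 255. 101.] rgb [  0. 101.  18.]
scene (0.466, -0.288) lid [ 0.463 -0.292  0.051] hsv [ 65. 255. 101.] rgb [  0. 101.  18.]
scene (0.464, 0.016) lid [0.462 0.015 0.052] hsv [ 65. 255. 101.] rgb [  0. 101.  18.]
scene (0.307, -0.233) lid [ 0.305 -0.234  0.052] hsv [ 65. 255. 101.] rgb [  0. 101.  18.]
locker 4451 ((0.6974700093269348, 0.18156084418296814), (0.19475452601909637, 0.18891234695911407), 2.8860909938812256)
handle 377 ((0.5680776238441467, 0.16125141084194183), (0.03527550771832466, 0.09114678204059601), 1.1519973278045654)
tray 1036 ((0.6813840866088867, -0.185577854514122), (0.2666712701320648, 0.15230070054531097), 88.81170654296875)
side (0.48, -0.14) lid [ 0.476 -0.144  0.051] hsv [  0. 253. 209.] rgb [209.   4.   3.]
side (0.292, -0.368) lid [ 0.287 -0.376  0.051] hsv [  0. 230. 212.] rgb [212.  22.  21.]
side (0.384, 0.16) lid [0.377 0.159 0.052] hsv [ 67. 255. 163.] rgb [  0. 163.  40.]
side (0.466, -0.288) lid [ 0.46  -0.295  0.05 ] hsv [ 66. 228. 170.] rgb [ 18. 170.  50.]
side (0.464, 0.016) lid [0.459 0.012 0.051] hsv [ 67. 253. 163.] rgb [  1. 163.  40.]
side (0.307, -0.233) lid [ 0.301 -0.238  0.05 ] hsv [ 67. 243. 166.] rgb [  8. 166.  45.]
locker 1901 ((0.6801535487174988, 0.18751507997512817), (0.17561274766921997, 0.16251586377620697), 7.285694122314453)
handle 271 ((0.567348301410675, 0.15951606631278992), (0.03722424432635307, 0.09654499590396881), 1.9086642265319824)
tray 1096 ((0.6799265146255493, -0.1875097006559372), (0.2688019573688507, 0.15149545669555664), 89.0090560913086)
```

The picture shows the candidates for red: the black-lidded tin with the aluminium wall at (307,222), and an orange look-alike at (233,148). For green, the real tins are at (244,204) and (377,228), and there are brown look-alikes at (286,160) and (446,213). I'm choosing the three aluminium-walled ones and checking that choice in a close crop. I'll also fit the locker pose.

```bash
python3 - <<'E'
import numpy as np,cv2
I=np.load('scene_I.npy');c=I[130:390,130:510];cv2.imwrite('pics/crop.png',cv2.resize(c,None,fx=2.1,fy=2.1,interpolation=cv2.INTER_CUBIC)[:,:,::-1])
for n in ['scene','side']:
    W=np.load(n+'_W.npy');I=np.load(n+'_I.npy').astype(int)
    box=(W[...,0]>.5)&(W[...,0]<.83)&(W[...,1]>.08)&(W[...,1]<.3)
    red=(I[...,0]>2*I[...,1]+20)
    a=box&(W[...,2]>.062)&(W[...,2]<.07)
    p=W[a&red];
    print(n,'red rim',len(p),np.percentile(p,[1,99],axis=0).round(3).tolist(),cv2.minAreaRect(p[:,:2].astype(np.float32)))
    h=W[box&~red&(W[...,2]>.046)&(W[...,2]<.055)&(W[...,0]<.565)]
    if len(h)>5: print('bar',len(h),h.min(0).round(3),h.max(0).round(3),np.polyfit(h[:,1],h[:,0],1))
    k=W[(W[...,0]>.3)&(W[...,0]<.43)&(W[...,1]>-.13)&(W[...,1]<-.01)&(W[...,2]>.055)&(W[...,2]<.066)]
    print('carton',cv2.minAreaRect(k[:,:2].astype(np.float32)))
    # edge lines of rim: outer +y/-y sides
    for s,(y0,y1) in {'-y':(.095,.125),'+y':(.245,.285)}.items():
        q=p[(p[:,1]>y0)&(p[:,1]<y1)&(p[:,0]>.63)&(p[:,0]<.76)]
        if len(q)>10: print(s,len(q),np.polyfit(q[:,0],q[:,1],1),q[:,1].mean())
E
```

```text
scene red rim 1126 [[0.602, 0.108, 0.062], [0.775, 0.274, 0.068]] ((0.6828166246414185, 0.18926659226417542), (0.17247794568538666, 0.15526260435581207), 8.063729286193848)
bar 219 [0.55  0.116 0.046] [0.565 0.206 0.054] [-0.04190571  0.5649225 ]
carton ((0.3629113733768463, -0.07179851830005646), (0.06482325494289398, 0.060060951858758926), 31.139955520629883)
-y 230 [0.12464899 0.03016471] 0.1166684332719781
+y 275 [0.04032445 0.23522051] 0.26382556650421696
side red rim 532 [[0.597, 0.102, 0.062], [0.773, 0.271, 0.068]] ((0.6787561178207397, 0.18616652488708496), (0.17563286423683167, 0.15889175236225128), 8.782120704650879)
bar 141 [0.547 0.111 0.046] [0.565 0.203 0.055] [-0.02880077  0.5594044 ]
carton ((0.36047273874282837, -0.07493321597576141), (0.06379459798336029, 0.06111414358019829), 33.8610725402832)
-y 162 [0.13720184 0.01838103] 0.11331956505564567
+y 100 [0.07301762 0.20974912] 0.26053708214265503
```

View pics/crop.png

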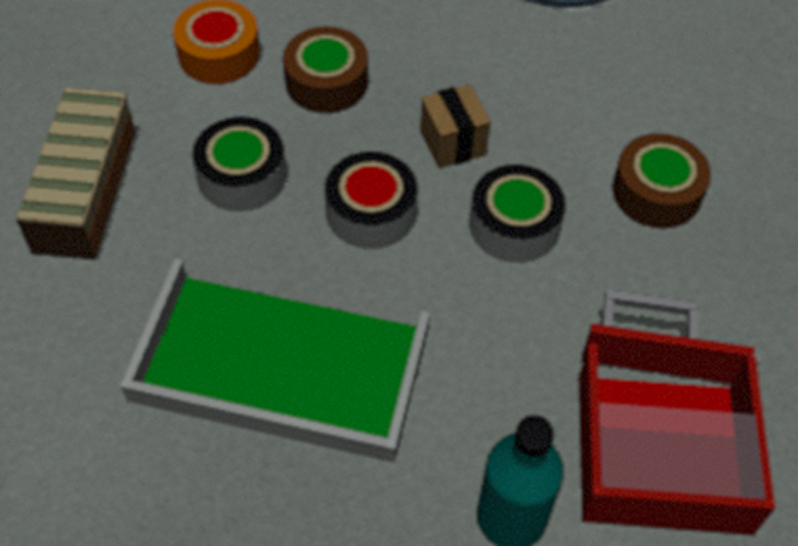

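The crop confirms the three aluminium-walled tins: red at crop (371,187), greens at (240,150) and (519,200). The door is shut, with its handle at (650,310). Now I'll fit the locker's yaw with a template.

```bash
cat >> h.py <<'E'
def sd(p,rects):
    return np.min([np.hypot(np.maximum(abs(p[:,0]-(a+b)/2)-(b-a)/2,0),np.maximum(abs(p[:,1]-(c+d)/2)-(d-c)/2,0)) for a,b,c,d in rects],axis=0)
def fitrects(p,rects,x0):
    from scipy.optimize import minimize
    dens=np.concatenate([np.stack(np.meshgrid(np.linspace(a,b,max(2,int((b-a)/.004))),np.linspace(c,d,max(2,int((d-c)/.004)))),-1).reshape(-1,2) for a,b,c,d in rects])
    from scipy.spatial import cKDTree
    T=cKDTree(p)
    def f(v):
        c,s=np.cos(v[2]),np.sin(v[2]);R=np.array([[c,-s],[s,c]])
        l=(p-v[:2])@R
        return np.minimum(sd(l,rects),.02).mean()+np.minimum(T.query(dens@R.T+v[:2])[0],.02).mean()
    best=min((minimize(f,np.r_[x0,t],method='Nelder-Mead',options=dict(initial_simplex=np.array([np.r_[x0,t]+d for d in ([0,0,0],[.01,0,0],[0,.01,0],[0,0,.05])]))) for t in (-.1,0,.1)),key=lambda r:r.fun)
    return best.x.round(4),round(best.fun,4)
LOCK=[(-.075,.075,.070,.078),(-.075,.075,-.078,-.070),(.067,.075,-.078,.078),(-.013,.075,-.078,.078)]
DOOR=[(-.086,-.076,-.076,.078)]
TRAY=[(-.075,.075,.125,.133),(-.075,.075,-.133,-.125),(.067,.075,-.133,.133)]
E
python3 - <<'E'
from h import *
for n in ['scene','side']:
    W=np.load(n+'_W.npy')
    def b(x0,x1,y0,y1,z0,z1): return W[(W[...,0]>x0)&(W[...,0]<x1)&(W[...,1]>y0)&(W[...,1]<y1)&(W[...,2]>z0)&(W[...,2]<z1)][:,:2]
    print(n,fitrects(b(.5,.83,.08,.3,.060,.070),LOCK+DOOR,(.685,.187)),fitrects(b(.58,.8,-.35,-.03,.027,.036),TRAY,(.681,-.187)))
E
```

```text
scene (array([0.691 , 0.1912, 0.1185]), np.float64(0.0012)) (array([ 0.6816, -0.185 , -0.0179]), np.float64(0.0011))
side (array([0.6877, 0.187 , 0.1112]), np.float64(0.0018)) (array([ 0.6789, -0.1884, -0.0193]), np.float64(0.0011))
```

```bash
cat >> h.py <<'E'
def start(cmd=None):
    """commanded pose x,y,z,phi(deg of tool x)"""
    o=get_obs();w,x,y,z=o['eef_rot'];ph=np.degrees(np.arctan2(2*(x*y+w*z),1-2*(y*y+z*z)))
    print('obs',np.r_[o['eef_pos'],ph%360].round(4),'F',np.round(o['wrist_force'],1),'t',o['time_s'])
    return np.r_[o['eef_pos'],ph%360]
def plan(wps,cur=None):
    """wps: (x,y,z,phi,opening,mm/row); prints calls of <=10 rows"""
    cur=np.array(start() if cur is None else cur,float);tg=[]
    for x,y,z,ph,op,st in wps:
        a=cur if not tg else tg[-1][:4];b=np.array([x,y,z,ph],float)
        d=b-a;d[3]=(d[3]+180)%360-180
        n=max(1,int(np.ceil(max(np.linalg.norm(d[:3])*1000/st,abs(d[3])/7.5)-.01)))
        tg+=[np.r_[a+d*(i+1)/n,op] for i in range(n)]
    import math,json
    for k in range(0,len(tg),10):
        rows=[];f=math.radians(cur[3]);X=np.array([np.cos(f),np.sin(f),0]);Y=np.array([np.sin(f),-np.cos(f),0])
        for t in tg[k:k+10]:
            d=t[:3]-cur[:3];tn=-((t[3]-cur[3]+180)%360-180)/180
            rows.append([round(t[4]),[round(float(v)/.4,3) for v in (d@X,d@Y,-d[2])],round(tn,3)])
        print(json.dumps(rows))
        s,tn=np.array(rows[-1][1])*.4,rows[-1][2]
        cur=np.r_[cur[:3]+s[0]*X+s[1]*Y-[0,0,s[2]],cur[3]-tn*180]
    print('end',cur.round(4).tolist(),len(tg),'rows')
E
python3 - <<'E'
from h import *
yaw=.115;H=np.array([.6046,.2578])
def pt(th,p=(-.030,-.095)):
    a=yaw-th;return H+np.array([[np.cos(a),-np.sin(a)],[np.sin(a),np.cos(a)]])@np.array(p)
w=[]
p=pt(0);w+=[(*p,.11,186.6,0,40),(*p,.028,186.6,0,28)]
for th in np.linspace(0,1.76,17)[1:]:
    w.append((*pt(th),.028,186.6-np.degrees(th),0,60))
p=pt(1.72);w+=[(*p,.028,w[-1][3],0,50),(*p,.12,w[-1][3],0,40)]
plan(w)
E
```

```text
obs [1.560000e-01 5.534000e-01 1.939000e-01 1.642568e+02] F [-0.1  0.4  1. ] t 1.0
[[0, [-0.087, -0.044, 0.014], -0.008], [0, [-0.173, -0.087, 0.028], -0.017], [0, [-0.26, -0.131, 0.042], -0.025], [0, [-0.347, -0.175, 0.056], -0.033], [0, [-0.434, -0.218, 0.07], -0.041], [0, [-0.52, -0.262, 0.084], -0.05], [0, [-0.607, -0.306, 0.098], -0.058], [0, [-0.694, -0.349, 0.112], -0.066], [0, [-0.781, -0.393, 0.126], -0.074], [0, [-0.867, -0.437, 0.14], -0.083]]
[[0, [-0.073, -0.064, 0.014], -0.008], [0, [-0.145, -0.129, 0.028], -0.016], [0, [-0.218, -0.194, 0.042], -0.025], [0, [-0.29, -0.258, 0.056], -0.033], [0, [-0.363, -0.323, 0.07], -0.041], [0, [-0.363, -0.323, 0.138], -0.041], [0, [-0.363, -0.323, 0.206], -0.041], [0, [-0.363, -0.323, 0.275], -0.041], [0, [-0.336, -0.316, 0.275], -0.006], [0, [-0.31, -0.307, 0.275], 0.029]]
[[0, [0.025, 0.009, -0.0], 0.035], [0, [0.05, 0.022, -0.0], 0.07], [0, [0.072, 0.037, -0.0], 0.105], [0, [0.094, 0.054, -0.0], 0.14], [0, [0.113, 0.074, -0.0], 0.175], [0, [0.129, 0.096, -0.0], 0.21], [0, [0.144, 0.119, -0.0], 0.245], [0, [0.155, 0.144, -0.0], 0.28], [0, [0.164, 0.17, -0.0], 0.315], [0, [0.17, 0.196, -0.0], 0.35]]
[[0, [0.026, 0.01, -0.0], 0.035], [0, [0.05, 0.022, -0.0], 0.07], [0, [0.073, 0.037, -0.0], 0.105], [0, [0.094, 0.055, -0.0], 0.14], [0, [0.087, 0.048, -0.0], 0.14], [0, [0.087, 0.048, -0.077], 0.14], [0, [0.087, 0.048, -0.154], 0.14], [0, [0.087, 0.048, -0.23], 0.14]]
end [0.5107, 0.291, 0.1199, 85.7768] 38 rows
```

Request:
play_rows([
  [0, [-0.087, -0.044, 0.014], -0.008],
  [0, [-0.173, -0.087, 0.028], -0.017],
  [0, [-0.26, -0.131, 0.042], -0.025],
  [0, [-0.347, -0.175, 0.056], -0.033],
  [0, [-0.434, -0.218, 0.07], -0.041],
  [0, [-0.52, -0.262, 0.084], -0.05],
  [0, [-0.607, -0.306, 0.098], -0.058],
  [0, [-0.694, -0.349, 0.112], -0.066],
  [0, [-0.781, -0.393, 0.126], -0.074],
  [0, [-0.867, -0.437, 0.14], -0.083],
])

```text
time_s: 2.0
eef_pos: [0.4436, 0.2899, 0.1379]
eef_rot: [0.0, 0.007, 1.0, 0.0]
wrist_force: [-0.3, 0.7, 0.1]
opening: 0.003
grasp_force: 0.0
```

Request:
play_rows([
  [0, [-0.073, -0.064, 0.014], -0.008],
  [0, [-0.145, -0.129, 0.028], -0.016],
  [0, [-0.218, -0.194, 0.042], -0.025],
  [0, [-0.29, -0.258, 0.056], -0.033],
  [0, [-0.363, -0.323, 0.07], -0.041],
  [0, [-0.363, -0.323, 0.138], -0.041],
  [0, [-0.363, -0.323, 0.206], -0.041],
  [0, [-0.363, -0.323, 0.275], -0.041],
  [0, [-0.336, -0.316, 0.275], -0.006],
  [0, [-0.31, -0.307, 0.275], 0.029],
])

```text
time_s: 3.0
eef_pos: [0.5634, 0.1662, 0.0262]
eef_rot: [-0.001, 0.055, 0.998, -0.0]
wrist_force: [-0.2, -0.4, 0.3]
opening: 0.0
grasp_force: 0.0
```

Request:
play_rows([
  [0, [0.025, 0.009, 0.0], 0.035],
  [0, [0.05, 0.022, 0.0], 0.07],
  [0, [0.072, 0.037, 0.0], 0.105],
  [0, [0.094, 0.054, 0.0], 0.14],
  [0, [0.113, 0.074, 0.0], 0.175],
  [0, [0.129, 0.096, 0.0], 0.21],
  [0, [0.144, 0.119, 0.0], 0.245],
  [0, [0.155, 0.144, 0.0], 0.28],
  [0, [0.164, 0.17, 0.0], 0.315],
  [0, [0.17, 0.196, 0.0], 0.35],
])

```text
time_s: 4.0
eef_pos: [0.5051, 0.2521, 0.028]
eef_rot: [0.0, 0.568, 0.823, 0.0]
wrist_force: [0.0, 0.5, -0.0]
opening: -0.001
grasp_force: 0.0
```

Request:
play_rows([
  [0, [0.026, 0.01, 0.0], 0.035],
  [0, [0.05, 0.022, 0.0], 0.07],
  [0, [0.073, 0.037, 0.0], 0.105],
  [0, [0.094, 0.055, 0.0], 0.14],
  [0, [0.087, 0.048, 0.0], 0.14],
  [0, [0.087, 0.048, -0.077], 0.14],
  [0, [0.087, 0.048, -0.154], 0.14],
  [0, [0.087, 0.048, -0.23], 0.14],
])

```text
time_s: 4.8
eef_pos: [0.5101, 0.2902, 0.1205]
eef_rot: [-0.0, 0.732, 0.682, -0.001]
wrist_force: [-0.2, -0.0, -0.2]
opening: 0.001
grasp_force: 0.0
```

```bash
cat >> h.py <<'E'
def D(a): return np.array([np.cos(np.radians(a)),np.sin(np.radians(a))])
def tins():
    for n in ['scene','side']:
        c=camera(n);W=world(c);I=c['image'];hsv=cv2.cvtColor(I,cv2.COLOR_RGB2HSV)
        off=np.array([-.0018,-.0018]) if n=='scene' else np.array([.0018,.0018])
        m0=(W[...,2]>.038)&(W[...,2]<.054)
        for nm,m in {'green':(abs(hsv[...,0].astype(int)-66)<6)&(hsv[...,1]>200),'red':((hsv[...,0]<4)|(hsv[...,0]>176))&(hsv[...,1]>200)}.items():
            k,lab,st,ce=cv2.connectedComponentsWithStats((m&m0).astype(np.uint8))
            for i in range(1,k):
                if st[i,4]<80: continue
                p=W[lab==i][:,:2]
                (cx,cy),r=cv2.minEnclosingCircle(p.astype(np.float32))
                if .02<r<.034: print(n,nm,(np.array([cx,cy])+off).round(3),round(r,3),ce[i].round())
    return c
E
python3 - <<'E'
from h import *
c=camera('scene');save(c,'s1.png')
W=world(c);p=W[(W[...,0]>.4)&(W[...,0]<.62)&(W[...,1]>.215)&(W[...,1]<.36)&(W[...,2]>.058)&(W[...,2]<.068)][:,:2]
print('door top',cv2.minAreaRect(p.astype(np.float32)),p.min(0),p.max(0))
d=D(165);b=np.array([.460,.0135])
A=b-.070*d;B=b+(.05-.047)*d
print(A,B)
plan([(*A,.10,165,70,40),(*A,.014,165,70,30),(*B,.014,165,70,12),(*(B-.02*d),.014,165,70,20),(*(B-.02*d),.10,165,70,40)],[.5107,.291,.1199,85.7768])
E
```

```text
door top ((0.6041362881660461, 0.23989322781562805), (0.04815644770860672, 0.02292889729142189), 75.90474700927734) [0.59605279 0.21536865] [0.61984433 0.2638388 ]
[ 0.52761481 -0.00461733] [0.45710222 0.01427646]
[[70, [-0.067, 0.009, 0.005], -0.04], [70, [-0.133, 0.018, 0.009], -0.08], [70, [-0.2, 0.026, 0.014], -0.12], [70, [-0.267, 0.035, 0.018], -0.16], [70, [-0.334, 0.044, 0.023], -0.2], [70, [-0.4, 0.053, 0.027], -0.24], [70, [-0.467, 0.061, 0.032], -0.28], [70, [-0.534, 0.07, 0.036], -0.32], [70, [-0.6, 0.079, 0.041], -0.36], [70, [-0.667, 0.088, 0.045], -0.4]]
[[70, [-0.029, -0.061, 0.005], -0.04], [70, [-0.029, -0.061, 0.076], -0.04], [70, [-0.029, -0.061, 0.148], -0.04], [70, [-0.029, -0.061, 0.22], -0.04], [70, [-0.003, -0.064, 0.22], -0.04], [70, [0.023, -0.068, 0.22], -0.04], [70, [0.049, -0.071, 0.22], -0.04], [70, [0.075, -0.074, 0.22], -0.04], [70, [0.1, -0.077, 0.22], -0.04], [70, [0.126, -0.081, 0.22], -0.04]]
[[70, [0.026, 0.0, -0.0], -0.0], [70, [-0.024, 0.0, -0.0], -0.0], [70, [-0.024, 0.0, -0.072], -0.0], [70, [-0.024, 0.0, -0.144], -0.0], [70, [-0.024, 0.0, -0.215], -0.0]]
end [0.4765, 0.0089, 0.0999, 164.9768] 25 rows
```

View pics/s1.png

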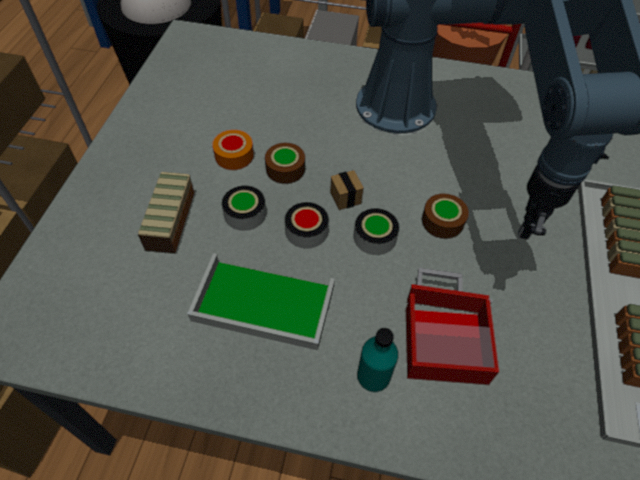

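That image doesn't match the reported pose: the gripper is at pixel (527,235) and the door is still shut. I'll take another picture and compare.

```bash
python3 - <<'E'
from h import *
start();c=camera('scene');c=camera('scene');save(c,'s2.png');start();print(c['shot'])
E
```

```text
obs [ 0.5136  0.2914  0.1267 85.9664] F [2.1 1.8 2.9] t 4.85
obs [ 0.5124  0.291   0.1225 85.9139] F [ 0.4  0.5 -0.6] t 4.95
5
```

View pics/s2.png

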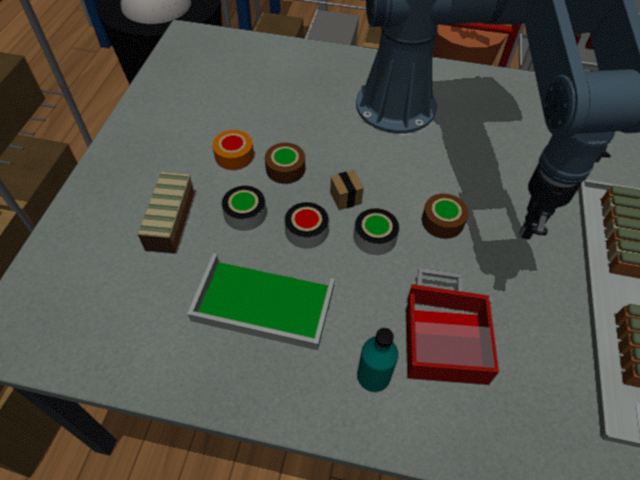

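```bash
python3 - <<'E'
from h import *
for n in ['scene','side','wrist']:
    c=camera(n)
    if n!='wrist':
        for P in [(.512,.291,.122),(.156,.553,.194),(.557,.159,.045),(.51,.29,.0)]:
            print(n,P,cv2.projectPoints(np.array([P]),np.array(c['rvec'],float),np.array(c['tvec'],float),np.array(c['intrinsics']),None)[0].ravel().round())
        W=world(c)
        a=(W[...,0]>.3)&(W[...,1]>.2)&(W[...,2]>.09)&(W[...,2]<.16)
        print('gripper-ish pts',a.sum(),np.round(np.nanmean(W[a],axis=0),3))
        if n=='side': im=c['image']
    else: im=np.hstack([cv2.resize(im,(400,300)),cv2.resize(c['image'],(400,300))]);cv2.imwrite('pics/s3.png',im[:,:,::-1])
E
```

```text
scene (0.512, 0.291, 0.122) [516. 247.]
scene (0.156, 0.553, 0.194) [648. 120.]
scene (0.557, 0.159, 0.045) [439. 274.]
scene (0.51, 0.29, 0.0) [497. 278.]
gripper-ish pts 2 [0.519 0.291 0.159]
side (0.512, 0.291, 0.122) [245. 110.]
side (0.156, 0.553, 0.194) [68. 59.]
side (0.557, 0.159, 0.045) [283. 164.]
side (0.51, 0.29, 0.0) [251. 151.]
gripper-ish pts 94 [0.333 1.011 0.11 ]
```

View pics/s3.png

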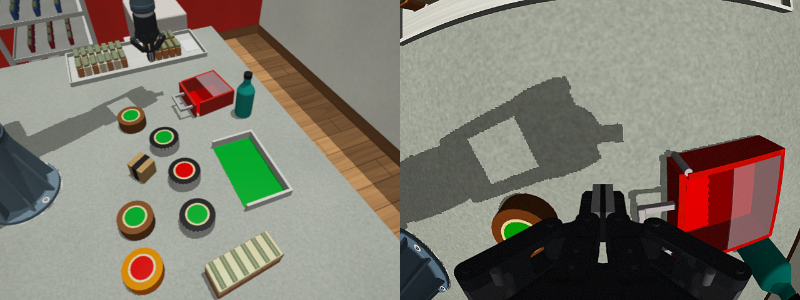

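```bash
python3 - <<'E'
from h import *
for n in ['scene','side']:
    c=camera(n);W=world(c);o=start()
    a=(np.hypot(W[...,0]-.515,W[...,1]-.29)<.05)&(W[...,2]>.03)
    p=W[a];print(n,len(p),np.sort(p[:,2])[:12].round(3));q=p[p[:,2]<np.sort(p[:,2])[min(15,len(p)-1)]];print(q.mean(0).round(3))
    # dark px near projection
    v,u=np.nonzero(a);print(u.min(),u.max(),v.min(),v.max())
    I=c['image'];z=c['range_z']
    if n=='scene': 
        print(z[225:250:3,515:536:3].round(3));print(I[225:250:3,515:536:3].sum(2))
E
```

```text
obs [ 0.5095  0.2903  0.1182 85.8171] F [ 0.7  0.3 -0.1] t 5.15
scene 7879 [0.154 0.156 0.156 0.156 0.16  0.161 0.161 0.162 0.162 0.162 0.162 0.163]
[0.516 0.289 0.16 ]
518 639 61 239
[[1.222 1.223 1.003 0.972 0.964 0.922 0.915]
 [1.221 1.223 0.992 0.959 0.941 0.913 0.906]
 [1.215 1.011 0.994 0.959 0.933 0.912 0.907]
 [1.21  1.005 0.997 0.99  0.986 0.983 0.929]
 [1.206 1.011 0.996 0.997 0.994 1.001 1.206]
 [1.207 1.196 1.2   1.201 1.198 1.2   1.203]
 [1.196 1.199 1.202 1.197 1.194 1.195 1.193]
 [1.187 1.19  1.189 1.192 1.193 1.193 1.193]
 [1.184 1.192 1.188 1.184 1.187 1.189 1.191]]
[[170 175 140  10  18 101 203]
 [173 168 107  78  32  42  89]
 [184 113 140   7  23  45  77]
 [201 133  66  36  57 108 161]
 [287 151  47  30  36 280 309]
 [182 177 193 179 273 313 310]
 [185 174 184 185 208 320 318]
 [184 183 179 192 172 264 320]
 [181 186 180 192 181 189 316]]
obs [ 0.5096  0.2904  0.1182 85.8067] F [-1.  -0.7 -0.9] t 5.2
side 3396 [0.156 0.157 0.157 0.157 0.158 0.159 0.16  0.161 0.161 0.161 0.162 0.162]
[0.506 0.281 0.16 ]
206 262 0 100
```

```bash
python3 - <<'E'
from h import *
P=[]
for n in ['scene','side']:
    W=world(camera(n)) 
    P.append(W[(np.hypot(W[...,0]-.51,W[...,1]-.29)<.09)&(W[...,2]>.1)])
for p,n in zip(P,['scene','side']):
    for z in np.arange(.14,.34,.01):
        q=p[(p[:,2]>=z)&(p[:,2]<z+.01)]
        if len(q)>3: print(n,round(z,2),len(q),q[:,:2].min(0).round(3),q[:,:2].max(0).round(3))
o=get_obs();print(o['q'],o['eef_pos'])
E
```

```text
scene 0.15 5 [0.514 0.284] [0.517 0.303]
scene 0.16 38 [0.502 0.281] [0.525 0.304]
scene 0.17 49 [0.502 0.281] [0.526 0.303]
scene 0.18 19 [0.503 0.281] [0.526 0.298]
scene 0.19 10 [0.484 0.279] [0.524 0.283]
scene 0.2 50 [0.482 0.277] [0.544 0.298]
scene 0.21 42 [0.467 0.276] [0.556 0.308]
scene 0.22 72 [0.47  0.274] [0.564 0.309]
scene 0.23 60 [0.489 0.274] [0.571 0.305]
scene 0.24 173 [0.5   0.273] [0.573 0.311]
scene 0.25 122 [0.502 0.272] [0.571 0.311]
scene 0.26 105 [0.52  0.272] [0.555 0.308]
scene 0.27 63 [0.536 0.278] [0.552 0.301]
scene 0.28 132 [0.502 0.255] [0.55  0.324]
scene 0.29 197 [0.501 0.255] [0.549 0.325]
scene 0.3 207 [0.497 0.255] [0.55  0.326]
scene 0.31 234 [0.505 0.255] [0.55  0.324]
scene 0.32 354 [0.498 0.255] [0.549 0.327]
scene 0.33 87 [0.503 0.259] [0.547 0.313]
side 0.15 8 [0.502 0.278] [0.515 0.288]
side 0.16 44 [0.495 0.278] [0.521 0.287]
side 0.17 45 [0.495 0.277] [0.521 0.297]
side 0.18 57 [0.495 0.276] [0.522 0.29 ]
side 0.19 54 [0.488 0.276] [0.532 0.301]
side 0.2 125 [0.473 0.274] [0.542 0.301]
side 0.21 170 [0.464 0.273] [0.552 0.305]
side 0.22 147 [0.459 0.27 ] [0.56  0.307]
side 0.23 179 [0.45  0.269] [0.567 0.3  ]
side 0.24 279 [0.447 0.268] [0.57  0.307]
side 0.25 218 [0.452 0.267] [0.561 0.304]
side 0.26 213 [0.465 0.267] [0.551 0.302]
side 0.27 85 [0.469 0.275] [0.547 0.298]
side 0.28 101 [0.471 0.251] [0.543 0.291]
side 0.29 171 [0.471 0.248] [0.545 0.29 ]
side 0.3 194 [0.472 0.251] [0.544 0.291]
side 0.31 174 [0.472 0.25 ] [0.544 0.29 ]
side 0.32 271 [0.472 0.25 ] [0.546 0.306]
side 0.33 142 [0.478 0.255] [0.541 0.294]
[ 3.16063403e-01  2.84880743e-01  1.64100903e+00 -3.39892235e-05
  1.21793562e+00  3.89405868e-01] [0.50993804 0.29069028 0.11859299]
```

The measured fingertips stand about 32 mm above the reported TCP (0.152 against 0.12), so the hook passed over the bar. I'll correct the commanded heights by that amount and watch the force on the way down.

```bash
cat > door.py <<'E'
from h import *
yaw=.115;H=np.array([.6046,.2578])
def pt(th,p=(-.030,-.095)):
    a=yaw-th;return H+np.array([[np.cos(a),-np.sin(a)],[np.sin(a),np.cos(a)]])@np.array(p)
E
python3 - <<'E'
from door import *
Z=.001
p=pt(0);w=[(*p,.09,186.6,0,40),(*p,.03,186.6,0,35),(*p,Z,186.6,0,10)]
plan(w,[.5107,.291,.1199,85.7768])
w=[]
for th in np.linspace(0,1.76,17)[1:]:
    w.append((*pt(th),Z,186.6-np.degrees(th),0,60))
q=pt(1.72);w+=[(*q,Z,w[-1][3],0,50),(*q,.10,w[-1][3],0,40)]
plan(w,[*p,Z,186.6])
E
```

```text
[[0, [-0.022, 0.015, 0.005], -0.04], [0, [-0.045, 0.03, 0.011], -0.08], [0, [-0.067, 0.045, 0.016], -0.12], [0, [-0.089, 0.06, 0.021], -0.16], [0, [-0.112, 0.075, 0.027], -0.2], [0, [-0.134, 0.09, 0.032], -0.24], [0, [-0.156, 0.106, 0.037], -0.28], [0, [-0.179, 0.121, 0.043], -0.32], [0, [-0.201, 0.136, 0.048], -0.36], [0, [-0.223, 0.151, 0.053], -0.4]]
[[0, [-0.021, -0.017, 0.006], -0.04], [0, [-0.042, -0.034, 0.011], -0.08], [0, [-0.064, -0.05, 0.016], -0.12], [0, [-0.085, -0.067, 0.022], -0.16], [0, [-0.085, -0.067, 0.097], -0.16], [0, [-0.085, -0.067, 0.172], -0.16], [0, [-0.085, -0.067, 0.196], -0.16], [0, [-0.085, -0.067, 0.22], -0.16], [0, [-0.085, -0.067, 0.244], -0.16]]
end [0.5857, 0.1599, 0.0011, 186.5768] 19 rows
[[0, [0.026, 0.01, -0.0], 0.035], [0, [0.05, 0.022, -0.0], 0.07], [0, [0.073, 0.037, -0.0], 0.105], [0, [0.094, 0.055, -0.0], 0.14], [0, [0.113, 0.074, -0.0], 0.175], [0, [0.13, 0.096, -0.0], 0.21], [0, [0.144, 0.119, -0.0], 0.245], [0, [0.156, 0.144, -0.0], 0.28], [0, [0.165, 0.17, -0.0], 0.315], [0, [0.171, 0.197, -0.0], 0.35]]
[[0, [0.025, 0.01, -0.0], 0.035], [0, [0.05, 0.022, -0.0], 0.07], [0, [0.072, 0.037, -0.0], 0.105], [0, [0.094, 0.055, -0.0], 0.14], [0, [0.113, 0.074, -0.0], 0.175], [0, [0.129, 0.096, -0.0], 0.21], [0, [0.124, 0.088, -0.0], 0.21], [0, [0.124, 0.088, -0.083], 0.21], [0, [0.124, 0.088, -0.165], 0.21], [0, [0.124, 0.088, -0.248], 0.21]]
end [0.5106, 0.2912, 0.1002, 85.8] 20 rows
```

Request:
play_rows([
  [0, [-0.022, 0.015, 0.005], -0.04],
  [0, [-0.045, 0.03, 0.011], -0.08],
  [0, [-0.067, 0.045, 0.016], -0.12],
  [0, [-0.089, 0.06, 0.021], -0.16],
  [0, [-0.112, 0.075, 0.027], -0.2],
  [0, [-0.134, 0.09, 0.032], -0.24],
  [0, [-0.156, 0.106, 0.037], -0.28],
  [0, [-0.179, 0.121, 0.043], -0.32],
  [0, [-0.201, 0.136, 0.048], -0.36],
  [0, [-0.223, 0.151, 0.053], -0.4],
])

```text
time_s: 6.3
eef_pos: [0.5641, 0.1972, 0.0978]
eef_rot: [-0.001, 0.19, 0.982, -0.0]
wrist_force: [-0.3, 0.5, -0.2]
opening: -0.001
grasp_force: 0.0
```

Request:
play_rows([
  [0, [-0.021, -0.017, 0.006], -0.04],
  [0, [-0.042, -0.034, 0.011], -0.08],
  [0, [-0.064, -0.05, 0.016], -0.12],
  [0, [-0.085, -0.067, 0.022], -0.16],
  [0, [-0.085, -0.067, 0.097], -0.16],
  [0, [-0.085, -0.067, 0.172], -0.16],
  [0, [-0.085, -0.067, 0.196], -0.16],
  [0, [-0.085, -0.067, 0.22], -0.16],
  [0, [-0.085, -0.067, 0.244], -0.16],
])

```text
time_s: 7.2
eef_pos: [0.5864, 0.1601, 0.0012]
eef_rot: [0.001, -0.057, 0.998, 0.0]
wrist_force: [0.6, -0.9, -0.1]
opening: 0.001
grasp_force: 0.0
```

```bash
python3 - <<'E'
from h import *
start();a=camera('scene');b=camera('side');start()
im=np.hstack([cv2.resize(a['image'][200:350,370:570],(400,300),interpolation=cv2.INTER_CUBIC),cv2.resize(b['image'][85:235,200:400],(400,300),interpolation=cv2.INTER_CUBIC)]);cv2.imwrite('pics/s4.png',im[:,:,::-1])
E
```

```text
obs [5.864000e-01 1.601000e-01 1.200000e-03 1.865879e+02] F [ 0.6 -0.9 -0.1] t 7.2
obs [5.853000e-01 1.600000e-01 4.000000e-04 1.865856e+02] F [ 0.7  0.7 -0.8] t 7.3
```

View pics/s4.png

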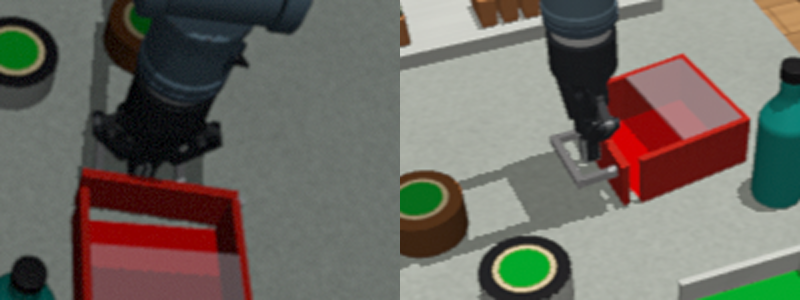

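The side view now shows the finger tips inside the handle gap, at about (595,155) in the picture, with no contact force. I'll pull the door open.

Request:
play_rows([
  [0, [0.026, 0.01, 0.0], 0.035],
  [0, [0.05, 0.022, 0.0], 0.07],
  [0, [0.073, 0.037, 0.0], 0.105],
  [0, [0.094, 0.055, 0.0], 0.14],
  [0, [0.113, 0.074, 0.0], 0.175],
  [0, [0.13, 0.096, 0.0], 0.21],
  [0, [0.144, 0.119, 0.0], 0.245],
  [0, [0.156, 0.144, 0.0], 0.28],
  [0, [0.165, 0.17, 0.0], 0.315],
  [0, [0.171, 0.197, 0.0], 0.35],
])

```text
time_s: 8.3
eef_pos: [0.5102, 0.2311, 0.0027]
eef_rot: [0.001, 0.475, 0.88, 0.001]
wrist_force: [1.6, 0.7, -0.3]
opening: 0.002
grasp_force: 0.6
```

Request:
play_rows([
  [0, [0.025, 0.01, 0.0], 0.035],
  [0, [0.05, 0.022, 0.0], 0.07],
  [0, [0.072, 0.037, 0.0], 0.105],
  [0, [0.094, 0.055, 0.0], 0.14],
  [0, [0.113, 0.074, 0.0], 0.175],
  [0, [0.129, 0.096, 0.0], 0.21],
  [0, [0.124, 0.088, 0.0], 0.21],
  [0, [0.124, 0.088, -0.083], 0.21],
  [0, [0.124, 0.088, -0.165], 0.21],
  [0, [0.124, 0.088, -0.248], 0.21],
])

```text
time_s: 9.3
eef_pos: [0.5103, 0.2906, 0.1017]
eef_rot: [0.0, 0.732, 0.682, -0.0]
wrist_force: [0.4, -0.2, -0.1]
opening: -0.003
grasp_force: 0.0
```

```bash
python3 - <<'E'
from h import *
start()
for n in ['scene','side']:
    c=camera(n);W=world(c);I=c['image'].astype(int)
    m=(W[...,0]>.40)&(W[...,0]<.63)&(W[...,1]>.205)&(W[...,1]<.4)&(W[...,2]>.057)&(W[...,2]<.069)&(I[...,0]>2*I[...,1]+15)
    p=W[m][:,:2].astype(np.float32);print(n,len(p),p.min(0),p.max(0),cv2.fitLine(p,cv2.DIST_HUBER,0,.01,.01).ravel())
print(cv2.projectPoints(np.array([[.5,.25,.05]]),np.array(c['rvec'],float),np.array(c['tvec'],float),np.array(c['intrinsics']),None)[0])
tins()
E
```

```text
obs [ 0.5103  0.2906  0.1017 85.9714] F [ 0.4 -0.2 -0.1] t 9.3
scene 335 [0.45611742 0.25039476] [0.6293952  0.27181098] [ 0.997744   -0.06713306  0.54691684  0.26355267]
side 276 [0.4534347  0.24553905] [0.62870145 0.2690922 ] [ 0.9984769  -0.05517082  0.52052736  0.2605083 ]
[[[248.95516268 145.90056514]]]
scene green [ 0.301 -0.238] 0.025 [284. 156.]
scene green [ 0.459 -0.294] 0.026 [243. 201.]
scene green [0.379 0.159] 0.026 [446. 209.]
scene green [0.458 0.012] 0.027 [377. 225.]
scene red [ 0.287 -0.376] 0.026 [232. 143.]
scene red [ 0.477 -0.144] 0.027 [306. 218.]
side green [0.381 0.161] 0.026 [209. 184.]
side green [0.461 0.013] 0.026 [262. 219.]
side green [ 0.463 -0.293] 0.026 [315. 342.]
side green [ 0.305 -0.237] 0.027 [215. 346.]
side red [ 0.479 -0.142] 0.027 [294. 272.]
side red [ 0.288 -0.373] 0.027 [227. 428.]
```

The door is open to about 1.75 rad (100°). Next I'll nudge green b toward the robot so the red tin can pass.

```bash
python3 - <<'E'
from h import *
d=D(165);b=np.array([.460,.0125]);Z=-.015
A=b-.075*d;B=b+(.048-.047)*d
plan([(*A,.07,165,70,48),(*A,Z,165,70,40),(*B,Z,165,70,13),(*(B-.02*d),Z,165,70,20),(*(B-.02*d),.06,165,70,40)],[.5106,.2912,.1002,85.8])
E
```

```text
[[70, [-0.067, 0.01, 0.007], -0.04], [70, [-0.134, 0.02, 0.014], -0.08], [70, [-0.202, 0.03, 0.021], -0.12], [70, [-0.269, 0.04, 0.027], -0.16], [70, [-0.336, 0.05, 0.034], -0.2], [70, [-0.403, 0.059, 0.041], -0.24], [70, [-0.47, 0.069, 0.048], -0.28], [70, [-0.538, 0.079, 0.055], -0.32], [70, [-0.605, 0.089, 0.062], -0.36], [70, [-0.672, 0.099, 0.069], -0.4]]
[[70, [-0.03, -0.061, 0.006], -0.04], [70, [-0.03, -0.061, 0.077], -0.04], [70, [-0.03, -0.061, 0.148], -0.04], [70, [-0.03, -0.061, 0.219], -0.04], [70, [0.001, -0.065, 0.219], -0.04], [70, [0.032, -0.069, 0.219], -0.04], [70, [0.064, -0.073, 0.219], -0.04], [70, [0.095, -0.077, 0.219], -0.04], [70, [0.127, -0.081, 0.219], -0.04], [70, [0.158, -0.085, 0.219], -0.04]]
[[70, [-0.05, 0.0, -0.0], -0.0], [70, [-0.05, 0.0, -0.094], -0.0], [70, [-0.05, 0.0, -0.188], -0.0]]
end [0.4784, 0.0074, 0.0602, 165.0] 23 rows
```

Request:
play_rows([
  [70, [-0.067, 0.01, 0.007], -0.04],
  [70, [-0.134, 0.02, 0.014], -0.08],
  [70, [-0.202, 0.03, 0.021], -0.12],
  [70, [-0.269, 0.04, 0.027], -0.16],
  [70, [-0.336, 0.05, 0.034], -0.2],
  [70, [-0.403, 0.059, 0.041], -0.24],
  [70, [-0.47, 0.069, 0.048], -0.28],
  [70, [-0.538, 0.079, 0.055], -0.32],
  [70, [-0.605, 0.089, 0.062], -0.36],
  [70, [-0.672, 0.099, 0.069], -0.4],
])

```text
time_s: 10.5
eef_pos: [0.5287, 0.0191, 0.071]
eef_rot: [-0.001, 0.189, 0.982, -0.0]
wrist_force: [-0.1, 0.1, -0.0]
opening: 0.822
grasp_force: 0.0
```

Request:
play_rows([
  [70, [-0.03, -0.061, 0.006], -0.04],
  [70, [-0.03, -0.061, 0.077], -0.04],
  [70, [-0.03, -0.061, 0.148], -0.04],
  [70, [-0.03, -0.061, 0.219], -0.04],
  [70, [0.001, -0.065, 0.219], -0.04],
  [70, [0.032, -0.069, 0.219], -0.04],
  [70, [0.064, -0.073, 0.219], -0.04],
  [70, [0.095, -0.077, 0.219], -0.04],
  [70, [0.127, -0.081, 0.219], -0.04],
  [70, [0.158, -0.085, 0.219], -0.04],
])

```text
time_s: 11.5
eef_pos: [0.4571, 0.0129, -0.016]
eef_rot: [-0.001, 0.13, 0.991, 0.0]
wrist_force: [0.8, 0.3, -1.0]
opening: 0.819
grasp_force: 0.7
```

```bash
python3 - <<'E'
from h import *
start();tins();start()
E
```

```text
obs [ 4.571000e-01  1.290000e-02 -1.600000e-02  1.650439e+02] F [ 0.8  0.3 -1. ] t 11.5
scene green [ 0.299 -0.239] 0.028 [284. 156.]
scene green [ 0.46  -0.294] 0.025 [243. 201.]
scene green [0.379 0.16 ] 0.026 [446. 209.]
scene red [ 0.287 -0.374] 0.026 [232. 143.]
scene red [ 0.476 -0.143] 0.028 [306. 218.]
scene red [0.77  0.148] 0.026 [423. 370.]
side green [0.381 0.161] 0.026 [209. 184.]
side green [0.411 0.027] 0.026 [237. 221.]
side green [ 0.463 -0.293] 0.027 [315. 342.]
side green [ 0.304 -0.236] 0.026 [215. 346.]
side red [0.578 0.26 ] 0.023 [278. 138.]
side red [ 0.478 -0.142] 0.027 [294. 272.]
side red [ 0.288 -0.374] 0.027 [227. 428.]
obs [ 4.559000e-01  1.340000e-02 -1.610000e-02  1.650378e+02] F [0.2 0.1 0.5] t 11.6
```

```bash
python3 - <<'E'
from h import *
Z=-.015;o=.047
r=np.array([.477,-.1425]);a=62.7
w=[(.4784,.0074,Z,165,70,40),(.4784,.0074,.06,165,70,40)]
A=r-.066*D(a);w+=[(*A,.06,a,70,45),(*A,Z,a,70,40)]
w+=[(*(np.array([.533,-.034])-o*D(a)),Z,a,70,14)]
for k,(t,an) in enumerate([((.534,-.028),70),((.535,-.02),77),((.535,-.01),84),((.535,0),90)]): w.append((*(np.array(t)-o*D(an)),Z,an,70,14))
w+=[(*(np.array([.535,.171])-o*D(90)),Z,90,70,14)]
plan(w,[.4571,.0133,-.015,165.0])
E
```

```text
[[70, [-0.055, -0.0, -0.0], -0.0], [70, [-0.055, -0.0, -0.094], -0.0], [70, [-0.055, -0.0, -0.187], -0.0], [70, [-0.059, -0.038, -0.187], 0.041], [70, [-0.064, -0.075, -0.187], 0.081], [70, [-0.068, -0.113, -0.187], 0.122], [70, [-0.072, -0.15, -0.187], 0.162], [70, [-0.076, -0.188, -0.187], 0.203], [70, [-0.08, -0.225, -0.187], 0.244], [70, [-0.084, -0.263, -0.187], 0.284]]
[[70, [-0.032, -0.02, -0.0], 0.041], [70, [-0.063, -0.04, -0.0], 0.081], [70, [-0.095, -0.06, -0.0], 0.122], [70, [-0.127, -0.08, -0.0], 0.163], [70, [-0.159, -0.101, -0.0], 0.203], [70, [-0.191, -0.121, -0.0], 0.244], [70, [-0.222, -0.141, -0.0], 0.284], [70, [-0.222, -0.141, 0.093], 0.284], [70, [-0.222, -0.141, 0.187], 0.284], [70, [-0.202, -0.116, 0.187], 0.284]]
[[70, [0.032, 0.0, -0.0], 0.0], [70, [0.064, 0.0, -0.0], 0.0], [70, [0.096, 0.0, -0.0], 0.0], [70, [0.128, 0.0, -0.0], 0.0], [70, [0.16, 0.0, -0.0], 0.0], [70, [0.192, 0.0, -0.0], 0.0], [70, [0.224, 0.0, -0.0], 0.0], [70, [0.256, 0.0, -0.0], 0.0], [70, [0.288, 0.0, -0.0], 0.0], [70, [0.321, 0.0, -0.0], 0.0]]
[[70, [0.015, 0.011, -0.0], -0.04], [70, [0.037, 0.018, -0.0], -0.079], [70, [0.063, 0.02, -0.0], -0.118], [70, [0.09, 0.02, -0.0], -0.151], [70, [0.12, 0.005, -0.0], -0.151], [70, [0.149, -0.01, -0.0], -0.151], [70, [0.178, -0.025, -0.0], -0.151], [70, [0.207, -0.04, -0.0], -0.151], [70, [0.237, -0.055, -0.0], -0.151], [70, [0.266, -0.07, -0.0], -0.151]]
[[70, [0.033, -0.001, -0.0], -0.0], [70, [0.066, -0.001, -0.0], -0.0], [70, [0.099, -0.001, -0.0], -0.0], [70, [0.132, -0.001, -0.0], -0.0], [70, [0.164, -0.001, -0.0], -0.0], [70, [0.197, -0.001, -0.0], -0.0], [70, [0.23, -0.001, -0.0], -0.0]]
end [0.5349, 0.1239, -0.015, 89.94] 47 rows
```

Request:
play_rows([
  [70, [-0.055, 0.0, 0.0], 0.0],
  [70, [-0.055, 0.0, -0.094], 0.0],
  [70, [-0.055, 0.0, -0.187], 0.0],
  [70, [-0.059, -0.038, -0.187], 0.041],
  [70, [-0.064, -0.075, -0.187], 0.081],
  [70, [-0.068, -0.113, -0.187], 0.122],
  [70, [-0.072, -0.15, -0.187], 0.162],
  [70, [-0.076, -0.188, -0.187], 0.203],
  [70, [-0.08, -0.225, -0.187], 0.244],
  [70, [-0.084, -0.263, -0.187], 0.284],
])

```text
time_s: 12.6
eef_pos: [0.4641, -0.0984, 0.0597]
eef_rot: [-0.0, 0.548, 0.837, -0.0]
wrist_force: [1.1, -0.1, 0.7]
opening: 0.822
grasp_force: 0.0
```

Request:
play_rows([
  [70, [-0.032, -0.02, 0.0], 0.041],
  [70, [-0.063, -0.04, 0.0], 0.081],
  [70, [-0.095, -0.06, 0.0], 0.122],
  [70, [-0.127, -0.08, 0.0], 0.163],
  [70, [-0.159, -0.101, 0.0], 0.203],
  [70, [-0.191, -0.121, 0.0], 0.244],
  [70, [-0.222, -0.141, 0.0], 0.284],
  [70, [-0.222, -0.141, 0.093], 0.284],
  [70, [-0.222, -0.141, 0.187], 0.284],
  [70, [-0.202, -0.116, 0.187], 0.284],
])

```text
time_s: 13.6
eef_pos: [0.4503, -0.1884, -0.0195]
eef_rot: [-0.004, 0.854, 0.52, -0.002]
wrist_force: [-0.8, 1.7, -0.2]
opening: 0.823
grasp_force: 0.0
```

Request:
play_rows([
  [70, [0.032, 0.0, 0.0], 0.0],
  [70, [0.064, 0.0, 0.0], 0.0],
  [70, [0.096, 0.0, 0.0], 0.0],
  [70, [0.128, 0.0, 0.0], 0.0],
  [70, [0.16, 0.0, 0.0], 0.0],
  [70, [0.192, 0.0, 0.0], 0.0],
  [70, [0.224, 0.0, 0.0], 0.0],
  [70, [0.256, 0.0, 0.0], 0.0],
  [70, [0.288, 0.0, 0.0], 0.0],
  [70, [0.321, 0.0, 0.0], 0.0],
])

```text
time_s: 14.6
eef_pos: [0.5135, -0.0752, -0.015]
eef_rot: [-0.0, 0.854, 0.521, -0.0]
wrist_force: [-1.0, -3.8, 2.4]
opening: 0.823
grasp_force: 2.6
```

```bash
python3 - <<'E'
from h import *
start();tins()
E
```

```text
obs [ 5.13500e-01 -7.52000e-02 -1.50000e-02  6.27342e+01] F [-1.  -3.8  2.4] t 14.6
scene green [ 0.3   -0.237] 0.026 [284. 156.]
scene green [ 0.46  -0.294] 0.026 [243. 201.]
scene green [0.407 0.025] 0.025 [386. 208.]
scene green [0.379 0.158] 0.026 [446. 209.]
scene red [ 0.285 -0.375] 0.027 [232. 143.]
scene red [ 0.533 -0.035] 0.027 [350. 248.]
side green [0.382 0.16 ] 0.025 [209. 184.]
side green [0.41  0.027] 0.026 [237. 221.]
side green [ 0.463 -0.293] 0.026 [315. 342.]
side green [ 0.303 -0.235] 0.027 [215. 346.]
side red [0.48  0.261] 0.023 [238. 147.]
side red [ 0.288 -0.374] 0.027 [227. 428.]
```

The tin is exactly where planned. Continuing.

Request:
play_rows([
  [70, [0.015, 0.011, 0.0], -0.04],
  [70, [0.037, 0.018, 0.0], -0.079],
  [70, [0.063, 0.02, 0.0], -0.118],
  [70, [0.09, 0.02, 0.0], -0.151],
  [70, [0.12, 0.005, 0.0], -0.151],
  [70, [0.149, -0.01, 0.0], -0.151],
  [70, [0.178, -0.025, 0.0], -0.151],
  [70, [0.207, -0.04, 0.0], -0.151],
  [70, [0.237, -0.055, 0.0], -0.151],
  [70, [0.266, -0.07, 0.0], -0.151],
])

```text
time_s: 15.7
eef_pos: [0.5367, 0.0325, -0.015]
eef_rot: [-0.0, 0.708, 0.707, -0.0]
wrist_force: [0.4, -1.6, -1.3]
opening: 0.82
grasp_force: 0.9
```

Request:
play_rows([
  [70, [0.033, -0.001, 0.0], 0.0],
  [70, [0.066, -0.001, 0.0], 0.0],
  [70, [0.099, -0.001, 0.0], 0.0],
  [70, [0.132, -0.001, 0.0], 0.0],
  [70, [0.164, -0.001, 0.0], 0.0],
  [70, [0.197, -0.001, 0.0], 0.0],
  [70, [0.23, -0.001, 0.0], 0.0],
])

```text
time_s: 16.4
eef_pos: [0.5367, 0.1243, -0.0149]
eef_rot: [-0.0, 0.708, 0.707, -0.0]
wrist_force: [-0.0, -2.7, -1.2]
opening: 0.819
grasp_force: 0.9
```

```bash
python3 - <<'E'
from h import *
start();tins()
Z=-.015;o=.047;a=6.6
L=np.array([.689,.189]);u=D(a)
w=[(.535,.100,Z,90,70,30),(.535,.100,.06,90,70,40)]
A=np.array([.535,.171])-.068*u
w+=[(*A,.06,a,70,45),(*A,Z,a,70,40)]
w+=[(*(L+(.006-o)*u),Z,a,70,14),(*(L-.07*u),Z,a,70,20),(*(L-.08*u),.07,a,70,40)]
plan(w,[.5349,.1239,-.015,89.94])
E
```

```text
obs [ 5.36700e-01  1.24300e-01 -1.49000e-02  8.99133e+01] F [-0.  -2.7 -1.2] t 16.4
scene green [ 0.3   -0.238] 0.025 [285. 156.]
scene green [ 0.459 -0.295] 0.025 [243. 201.]
scene green [0.408 0.026] 0.026 [386. 208.]
scene red [ 0.288 -0.375] 0.027 [232. 142.]
scene red [0.534 0.17 ] 0.027 [447. 267.]
side green [0.381 0.161] 0.026 [209. 184.]
side green [0.41  0.028] 0.026 [237. 221.]
side green [ 0.463 -0.293] 0.027 [315. 342.]
side green [ 0.304 -0.236] 0.026 [215. 346.]
side red [0.65  0.255] 0.034 [306. 132.]
side red [0.54  0.164] 0.023 [276. 165.]
side red [ 0.289 -0.374] 0.027 [227. 428.]
[[70, [-0.06, 0.0, -0.0], -0.0], [70, [-0.06, 0.0, -0.094], -0.0], [70, [-0.06, 0.0, -0.187], -0.0], [70, [-0.047, -0.014, -0.187], 0.038], [70, [-0.033, -0.028, -0.187], 0.077], [70, [-0.02, -0.042, -0.187], 0.115], [70, [-0.007, -0.056, -0.187], 0.154], [70, [0.006, -0.07, -0.187], 0.193], [70, [0.019, -0.084, -0.187], 0.231], [70, [0.032, -0.098, -0.187], 0.27]]
[[70, [-0.002, -0.02, -0.0], 0.039], [70, [-0.004, -0.039, -0.0], 0.077], [70, [-0.006, -0.058, -0.0], 0.116], [70, [-0.008, -0.077, -0.0], 0.154], [70, [-0.009, -0.096, -0.0], 0.193], [70, [-0.009, -0.096, 0.093], 0.193], [70, [-0.009, -0.096, 0.187], 0.193], [70, [0.019, -0.076, 0.187], 0.193], [70, [0.048, -0.056, 0.187], 0.193], [70, [0.077, -0.037, 0.187], 0.193]]
[[70, [0.035, 0.0, -0.0], -0.0], [70, [0.07, 0.0, -0.0], -0.0], [70, [0.105, 0.0, -0.0], -0.0], [70, [0.14, 0.0, -0.0], -0.0], [70, [0.175, 0.0, -0.0], -0.0], [70, [0.21, 0.0, -0.0], -0.0], [70, [0.245, 0.0, -0.0], -0.0], [70, [0.28, 0.0, -0.0], -0.0], [70, [0.315, 0.0, -0.0], -0.0], [70, [0.35, 0.0, -0.0], -0.0]]
[[70, [-0.036, 0.0, -0.0], -0.0], [70, [-0.072, 0.0, -0.0], -0.0], [70, [-0.08, 0.0, -0.071], -0.0], [70, [-0.089, 0.0, -0.142], -0.0], [70, [-0.097, 0.0, -0.212], -0.0]]
end [0.6096, 0.1798, 0.0698, 6.6] 35 rows
```

Request:
play_rows([
  [70, [-0.06, 0.0, 0.0], 0.0],
  [70, [-0.06, 0.0, -0.094], 0.0],
  [70, [-0.06, 0.0, -0.187], 0.0],
  [70, [-0.047, -0.014, -0.187], 0.038],
  [70, [-0.033, -0.028, -0.187], 0.077],
  [70, [-0.02, -0.042, -0.187], 0.115],
  [70, [-0.007, -0.056, -0.187], 0.154],
  [70, [0.006, -0.07, -0.187], 0.193],
  [70, [0.019, -0.084, -0.187], 0.231],
  [70, [0.032, -0.098, -0.187], 0.27],
])

```text
time_s: 17.5
eef_pos: [0.4976, 0.1362, 0.0601]
eef_rot: [-0.0, 0.937, 0.35, 0.0]
wrist_force: [-0.6, -0.5, -0.1]
opening: 0.82
grasp_force: 0.0
```

Request:
play_rows([
  [70, [-0.002, -0.02, 0.0], 0.039],
  [70, [-0.004, -0.039, 0.0], 0.077],
  [70, [-0.006, -0.058, 0.0], 0.116],
  [70, [-0.008, -0.077, 0.0], 0.154],
  [70, [-0.009, -0.096, 0.0], 0.193],
  [70, [-0.009, -0.096, 0.093], 0.193],
  [70, [-0.009, -0.096, 0.187], 0.193],
  [70, [0.019, -0.076, 0.187], 0.193],
  [70, [0.048, -0.056, 0.187], 0.193],
  [70, [0.077, -0.037, 0.187], 0.193],
])

```text
time_s: 18.5
eef_pos: [0.5105, 0.1674, -0.0156]
eef_rot: [-0.0, 0.998, 0.057, -0.001]
wrist_force: [-0.6, -0.4, -1.5]
opening: 0.82
grasp_force: 0.9
```

```bash
python3 - <<'E'
from h import *
start();tins()
E
```

```text
obs [ 0.5105  0.1674 -0.0156  6.5624] F [-0.6 -0.4 -1.5] t 18.5
scene green [ 0.3   -0.237] 0.025 [284. 156.]
scene green [ 0.459 -0.294] 0.025 [243. 201.]
scene green [0.41  0.025] 0.026 [386. 208.]
scene green [0.378 0.148] 0.022 [440. 207.]
scene red [ 0.287 -0.375] 0.026 [232. 143.]
scene red [0.556 0.172] 0.026 [447. 275.]
side green [0.383 0.159] 0.026 [209. 184.]
side green [0.411 0.027] 0.025 [237. 221.]
side green [ 0.463 -0.293] 0.026 [315. 342.]
side green [ 0.304 -0.236] 0.026 [215. 346.]
side red [0.48  0.263] 0.024 [239. 147.]
side red [0.564 0.175] 0.027 [285. 160.]
side red [ 0.289 -0.374] 0.027 [227. 428.]
```

Request:
play_rows([
  [70, [0.035, 0.0, 0.0], 0.0],
  [70, [0.07, 0.0, 0.0], 0.0],
  [70, [0.105, 0.0, 0.0], 0.0],
  [70, [0.14, 0.0, 0.0], 0.0],
  [70, [0.175, 0.0, 0.0], 0.0],
  [70, [0.21, 0.0, 0.0], 0.0],
  [70, [0.245, 0.0, 0.0], 0.0],
  [70, [0.28, 0.0, 0.0], 0.0],
  [70, [0.315, 0.0, 0.0], 0.0],
  [70, [0.35, 0.0, 0.0], 0.0],
])

```text
time_s: 19.6
eef_pos: [0.649, 0.1834, -0.0154]
eef_rot: [0.0, 0.998, 0.057, -0.001]
wrist_force: [-0.9, 0.8, -1.3]
opening: 0.821
grasp_force: 1.6
```

Request:
play_rows([
  [70, [-0.036, 0.0, 0.0], 0.0],
  [70, [-0.072, 0.0, 0.0], 0.0],
  [70, [-0.08, 0.0, -0.071], 0.0],
  [70, [-0.089, 0.0, -0.142], 0.0],
  [70, [-0.097, 0.0, -0.212], 0.0],
])

```text
time_s: 20.1
eef_pos: [0.6105, 0.179, 0.0707]
eef_rot: [-0.0, 0.998, 0.057, -0.0]
wrist_force: [0.4, 0.2, 0.6]
opening: 0.819
grasp_force: 0.0
```

```bash
python3 - <<'E'
from h import *
cur=start();c=tins();c=camera('scene');save(c,'s5.png')
# b: pushed from (.410,.0265) to pre-tray point, then along tray axis
T=np.array([.680,-.187]);ty=np.degrees(-.0186);t=D(ty);n=np.array([-t[1],t[0]])
E1=T-.150*t+.062*n;print('pre',E1)
b=np.array([.410,.0265]);v=E1-b;a=np.degrees(np.arctan2(v[1],v[0]));print('dir',a)
E
```

```text
obs [0.6105 0.179  0.0707 6.5685] F [0.4 0.2 0.6] t 20.1
scene green [ 0.301 -0.239] 0.026 [284. 156.]
scene green [ 0.459 -0.294] 0.027 [243. 201.]
scene green [0.408 0.025] 0.025 [386. 208.]
scene green [0.379 0.16 ] 0.026 [447. 209.]
scene red [ 0.287 -0.375] 0.027 [232. 142.]
side green [0.381 0.161] 0.026 [209. 184.]
side green [0.41  0.028] 0.026 [237. 221.]
side green [ 0.462 -0.293] 0.027 [315. 342.]
side green [ 0.304 -0.236] 0.027 [215. 346.]
side red [ 0.289 -0.373] 0.027 [227. 428.]
pre [ 0.53117908 -0.12222089]
dir -50.82655061371164
```

View pics/s5.png

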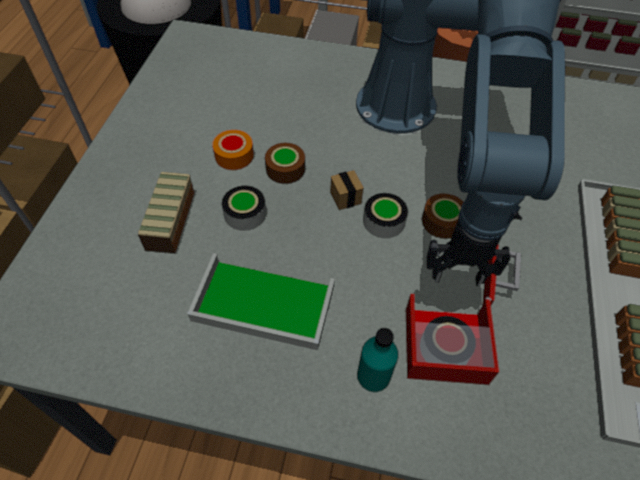

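The picture shows the red tin whole inside the locker at (447,340), and the door open against (507,270). Now green a into the tray.

```bash
cat >> h.py <<'E'
T=np.array([.680,-.187]);TY=-1.07
def path(p,segs,step=.013):
    """tin path: ('s',len) or ('t',to_deg,R) -> list of (pos,heading)"""
    p=np.array(p,float);h=segs[0];out=[]
    for s in segs[1:]:
        if s[0]=='s':
            n=max(1,round(s[1]/step))
            for i in range(n): p=p+s[1]/n*D(h);out.append((p,h))
        else:
            n=int(np.ceil(abs(s[1]-h)/7));dh=(s[1]-h)/n
            for i in range(n):
                p=p+np.radians(abs(dh))*s[2]*D(h+dh/2);h+=dh;out.append((p,h))
    return out
def tr(p): t=D(TY);return np.array([(p-T)@t,(p-T)@[-t[1],t[0]]]).round(4)
E
python3 - <<'E'
from h import *
Z=-.015;o=.047
cur=start()
a=np.array([.461,-.2935]);h=33
P=path(a,[h,('s',.063),('t',TY,.07)]);e=P[-1][0];L=.006-tr(e)[0];P+=path(e,[TY,('s',L)])
print('end tin in tray',tr(P[-1][0]),'turn end',tr(e))
A=a-.066*D(h)
w=[(*A,.06,h,70,45),(*A,Z,h,70,40),(*(a-o*D(h)),Z,h,70,20)]+[(*(p-o*D(q)),Z,q,70,100) for p,q in P]
p=P[-1][0];w+=[(*(p-.075*D(TY)),Z,TY,70,28),(*(p-.08*D(TY)),.06,TY,70,40)]
plan(w,cur)
E
```

```text
obs [0.613  0.1793 0.0727 6.5779] F [-0.8  0.4 -0.2] t 20.25
end tin in tray [ 0.006  -0.0633] turn end [-0.1255 -0.0633]
[[70, [-0.051, 0.093, 0.002], -0.011], [70, [-0.102, 0.185, 0.005], -0.023], [70, [-0.152, 0.278, 0.007], -0.034], [70, [-0.203, 0.37, 0.01], -0.045], [70, [-0.254, 0.463, 0.012], -0.056], [70, [-0.305, 0.556, 0.015], -0.068], [70, [-0.356, 0.648, 0.017], -0.079], [70, [-0.406, 0.741, 0.02], -0.09], [70, [-0.457, 0.834, 0.022], -0.102], [70, [-0.508, 0.926, 0.024], -0.113]]
[[70, [-0.08, 0.069, 0.003], -0.011], [70, [-0.16, 0.139, 0.005], -0.022], [70, [-0.24, 0.208, 0.008], -0.034], [70, [-0.24, 0.208, 0.102], -0.034], [70, [-0.24, 0.208, 0.195], -0.034], [70, [-0.192, 0.203, 0.195], -0.034], [70, [-0.161, 0.199, 0.195], -0.034], [70, [-0.13, 0.196, 0.195], -0.034], [70, [-0.098, 0.193, 0.195], -0.034], [70, [-0.067, 0.189, 0.195], -0.034]]
[[70, [0.031, 0.0, 0.0], 0.0], [70, [0.053, -0.012, 0.0], 0.038], [70, [0.076, -0.022, 0.0], 0.076], [70, [0.1, -0.03, 0.0], 0.114], [70, [0.125, -0.034, 0.0], 0.152], [70, [0.15, -0.035, 0.0], 0.189], [70, [0.177, -0.017, 0.0], 0.189], [70, [0.204, 0.002, 0.0], 0.189], [70, [0.231, 0.02, 0.0], 0.189], [70, [0.258, 0.038, 0.0], 0.189]]
[[70, [0.033, 0.0, 0.0], 0.0], [70, [0.066, 0.0, 0.0], 0.0], [70, [0.099, 0.0, 0.0], 0.0], [70, [0.132, 0.0, 0.0], 0.0], [70, [0.165, 0.0, 0.0], 0.0], [70, [0.198, 0.0, 0.0], 0.0], [70, [0.128, 0.0, 0.0], 0.0], [70, [0.122, 0.0, -0.093], 0.0], [70, [0.115, 0.0, -0.187], 0.0]]
end [0.6046, -0.2488, 0.0599, -0.9821] 39 rows
```

Request:
play_rows([
  [70, [-0.051, 0.093, 0.002], -0.011],
  [70, [-0.102, 0.185, 0.005], -0.023],
  [70, [-0.152, 0.278, 0.007], -0.034],
  [70, [-0.203, 0.37, 0.01], -0.045],
  [70, [-0.254, 0.463, 0.012], -0.056],
  [70, [-0.305, 0.556, 0.015], -0.068],
  [70, [-0.356, 0.648, 0.017], -0.079],
  [70, [-0.406, 0.741, 0.02], -0.09],
  [70, [-0.457, 0.834, 0.022], -0.102],
  [70, [-0.508, 0.926, 0.024], -0.113],
])

```text
time_s: 21.25
eef_pos: [0.4502, -0.2129, 0.0592]
eef_rot: [-0.001, 0.972, 0.233, -0.001]
wrist_force: [0.2, 0.5, 0.3]
opening: 0.817
grasp_force: 0.0
```

Request:
play_rows([
  [70, [-0.08, 0.069, 0.003], -0.011],
  [70, [-0.16, 0.139, 0.005], -0.022],
  [70, [-0.24, 0.208, 0.008], -0.034],
  [70, [-0.24, 0.208, 0.102], -0.034],
  [70, [-0.24, 0.208, 0.19], -0.034],
  [70, [-0.192, 0.203, 0.19], -0.034],
  [70, [-0.161, 0.199, 0.19], -0.034],
  [70, [-0.13, 0.196, 0.19], -0.034],
  [70, [-0.098, 0.193, 0.19], -0.034],
  [70, [-0.067, 0.189, 0.19], -0.034],
])

```text
time_s: 22.25
eef_pos: [0.4636, -0.2913, -0.0151]
eef_rot: [0.001, 0.959, 0.285, 0.0]
wrist_force: [-0.1, -1.4, -1.3]
opening: 0.823
grasp_force: 0.8
```

Request:
play_rows([
  [70, [0.031, 0.0, 0.0], 0.0],
  [70, [0.053, -0.012, 0.0], 0.038],
  [70, [0.076, -0.022, 0.0], 0.076],
  [70, [0.1, -0.03, 0.0], 0.114],
  [70, [0.125, -0.034, 0.0], 0.152],
  [70, [0.15, -0.035, 0.0], 0.189],
  [70, [0.15, -0.035, 0.0], 0.189],
])

```text
time_s: 22.95
eef_pos: [0.5066, -0.2464, -0.0151]
eef_rot: [0.0, 1.0, -0.008, 0.001]
wrist_force: [-0.8, 0.3, 0.8]
opening: 0.82
grasp_force: 0.0
```

```bash
python3 - <<'E'
from h import *
cur=start();tins()
E
```

```text
obs [ 5.066000e-01 -2.464000e-01 -1.510000e-02  3.590489e+02] F [-0.8  0.3  0.8] t 22.95
scene green [ 0.301 -0.238] 0.025 [285. 156.]
scene green [0.407 0.026] 0.026 [386. 208.]
scene green [0.379 0.158] 0.026 [446. 209.]
scene green [ 0.551 -0.247] 0.026 [251. 237.]
side green [0.38  0.161] 0.026 [207. 185.]
side green [0.411 0.027] 0.026 [237. 221.]
side green [ 0.553 -0.245] 0.027 [356. 302.]
side green [ 0.303 -0.236] 0.026 [215. 346.]
side red [ 0.289 -0.374] 0.027 [227. 428.]
```

Request:
play_rows([
  [70, [0.034, 0.0, 0.0], 0.0],
  [70, [0.068, 0.0, 0.0], 0.0],
  [70, [0.102, 0.0, 0.0], 0.0],
  [70, [0.136, 0.0, 0.0], 0.0],
  [70, [0.17, 0.0, 0.0], 0.0],
  [70, [0.204, 0.0, 0.0], 0.0],
  [70, [0.238, 0.0, 0.0], 0.0],
  [70, [0.272, 0.0, 0.0], 0.0],
  [70, [0.306, 0.0, 0.0], 0.0],
  [70, [0.336, 0.0, 0.0], 0.0],
])

```text
time_s: 24.05
eef_pos: [0.6392, -0.2498, -0.0159]
eef_rot: [-0.0, 1.0, -0.007, -0.001]
wrist_force: [-2.1, 0.7, 0.7]
opening: 0.819
grasp_force: 1.8
```

Request:
play_rows([
  [70, [-0.06, 0.0, 0.0], 0.0],
  [70, [-0.09, 0.0, -0.09], 0.0],
  [70, [-0.1, 0.0, -0.19], 0.0],
  [70, [-0.1, 0.0, -0.19], 0.0],
])

```text
time_s: 24.45
eef_pos: [0.6027, -0.2517, 0.067]
eef_rot: [0.003, 1.0, -0.008, 0.004]
wrist_force: [-0.0, -0.7, 0.3]
opening: 0.82
grasp_force: 0.0
```

```bash
python3 - <<'E'
from h import *
cur=start();tins()
Z=-.015;o=.047
b=np.array([.410,.0265]);h=-20
def mk(L):
    return path(b,[h,('s',.02),('t',-65,.06),('s',L),('t',TY,.07)])
from scipy.optimize import brentq
L=brentq(lambda L:tr(mk(L)[-1][0])[1]-.062,.03,.13)
P=mk(L);e=P[-1][0];n1=len(P);P+=path(e,[TY,('s',.006-tr(e)[0])])
print(L,'turn end',e,tr(e),tr(P[-1][0]),n1,len(P))
A=b-.066*D(h)
w=[(*A,.06,h,70,45),(*A,Z,h,70,40),(*(b-o*D(h)),Z,h,70,20)]+[(*(p-o*D(q)),Z,q,70,100) for p,q in P]
p=P[-1][0];w+=[(*(p-.075*D(TY)),Z,TY,70,28),(*(p-.08*D(TY)),.06,TY,70,40)]
plan(w,cur)
E
```

```text
obs [ 6.027000e-01 -2.517000e-01  6.700000e-02  3.591274e+02] F [-0.  -0.7  0.3] t 24.45
scene green [ 0.302 -0.237] 0.026 [285. 156.]
scene green [0.408 0.025] 0.026 [386. 208.]
scene green [0.378 0.159] 0.026 [446. 209.]
scene green [ 0.686 -0.251] 0.026 [231. 289.]
side green [0.381 0.161] 0.026 [209. 184.]
side green [0.41  0.028] 0.026 [237. 221.]
side green [ 0.689 -0.25 ] 0.026 [421. 281.]
side green [ 0.304 -0.236] 0.026 [215. 346.]
side red [ 0.289 -0.374] 0.027 [227. 428.]
0.07821826280623609 turn end [ 0.55789196 -0.12269645] [-0.1233  0.062 ] [0.006 0.062] 25 35
[[70, [-0.072, -0.082, 0.002], 0.012], [70, [-0.144, -0.165, 0.004], 0.024], [70, [-0.216, -0.247, 0.006], 0.035], [70, [-0.288, -0.33, 0.008], 0.047], [70, [-0.36, -0.412, 0.01], 0.059], [70, [-0.432, -0.495, 0.012], 0.071], [70, [-0.504, -0.577, 0.014], 0.083], [70, [-0.576, -0.66, 0.015], 0.094], [70, [-0.648, -0.742, 0.017], 0.106], [70, [-0.648, -0.742, 0.111], 0.106]]
[[70, [-0.0, -0.0, 0.094], 0.0], [70, [0.047, -0.0, 0.094], 0.0], [70, [0.072, -0.0, 0.094], 0.0], [70, [0.097, 0.0, 0.094], 0.0], [70, [0.115
[... 596 characters left out ...]
6], [70, [0.042, 0.021, -0.0], -0.071], [70, [0.065, 0.029, -0.0], -0.107], [70, [0.088, 0.033, -0.0], -0.142], [70, [0.111, 0.035, -0.0], -0.178], [70, [0.135, 0.035, -0.0], -0.213], [70, [0.158, 0.032, -0.0], -0.249], [70, [0.181, 0.009, -0.0], -0.249], [70, [0.204, -0.014, -0.0], -0.249], [70, [0.227, -0.037, -0.0], -0.249]]
[[70, [0.032, -0.0, -0.0], 0.0], [70, [0.064, -0.0, -0.0], 0.0], [70, [0.097, -0.0, -0.0], 0.0], [70, [0.129, -0.0, -0.0], 0.0], [70, [0.161, -0.0, -0.0], 0.0], [70, [0.194, -0.0, -0.0], 0.0], [70, [0.226, -0.0, -0.0], 0.0], [70, [0.156, -0.0, -0.0], 0.0], [70, [0.15, -0.0, -0.094], 0.0], [70, [0.143, -0.0, -0.188], 0.0]]
end [0.607, -0.1236, 0.0602, 358.9474] 50 rows
```

Request:
play_rows([
  [70, [-0.072, -0.082, 0.0], 0.012],
  [70, [-0.144, -0.165, 0.0], 0.024],
  [70, [-0.216, -0.247, 0.0], 0.035],
  [70, [-0.288, -0.33, 0.0], 0.047],
  [70, [-0.36, -0.412, 0.0], 0.059],
  [70, [-0.432, -0.495, 0.0], 0.071],
  [70, [-0.504, -0.577, 0.0], 0.083],
  [70, [-0.576, -0.66, 0.0], 0.094],
  [70, [-0.648, -0.742, 0.0], 0.106],
  [70, [-0.648, -0.742, 0.09], 0.106],
])

```text
time_s: 25.55
eef_pos: [0.3466, 0.0545, 0.0274]
eef_rot: [-0.0, 0.985, -0.172, 0.005]
wrist_force: [1.7, -0.7, -0.4]
opening: 0.821
grasp_force: 0.0
```

```bash
python3 -c "
from h import *
start();camera('wrist');start()"
```

```text
obs [3.466000e-01 5.450000e-02 2.740000e-02 3.401684e+02] F [ 1.7 -0.7 -0.4] t 25.55
obs [3.418000e-01 5.420000e-02 2.060000e-02 3.401672e+02] F [-4.4 -0.8 -2.6] t 25.6
```

Request:
play_rows([
  [70, [0.0, 0.0, 0.05], 0.0],
  [70, [0.0, 0.0, 0.1], 0.0],
  [70, [0.0, 0.0, 0.1], 0.0],
  [70, [0.0, 0.0, 0.1], 0.0],
])

```text
time_s: 26.0
eef_pos: [0.3444, 0.0523, -0.0161]
eef_rot: [-0.0, 0.985, -0.174, -0.002]
wrist_force: [0.3, 0.8, 0.4]
opening: 0.821
grasp_force: 0.0
```

```bash
python3 - <<'E'
from h import *
cur=start()
Z=-.015;o=.047
b=np.array([.410,.0265]);h=-20
def mk(L): return path(b,[h,('s',.02),('t',-65,.06),('s',L),('t',TY,.07)])
from scipy.optimize import brentq
L=brentq(lambda L:tr(mk(L)[-1][0])[1]-.062,.03,.13)
P=mk(L);e=P[-1][0]
w=[(*(b-o*D(h)),Z,h,70,20)]+[(*(p-o*D(q)),Z,q,70,100) for p,q in P]
plan(w,cur)
E
```

```text
obs [ 3.444000e-01  5.230000e-02 -1.610000e-02  3.399386e+02] F [0.3 0.8 0.4] t 26.0
[[70, [0.029, 0.002, -0.001], -0.0], [70, [0.059, 0.004, -0.003], -0.0], [70, [0.084, 0.004, -0.003], -0.0], [70, [0.109, 0.004, -0.003], -0.0], [70, [0.126, -0.008, -0.003], 0.035], [70, [0.145, -0.018, -0.003], 0.071], [70, [0.165, -0.026, -0.003], 0.107], [70, [0.185, -0.032, -0.003], 0.143], [70, [0.207, -0.035, -0.003], 0.178], [70, [0.228, -0.036, -0.003], 0.214]]
[[70, [0.017, -0.012, 0.0], 0.036], [70, [0.05, -0.009, 0.0], 0.036], [70, [0.082, -0.005, 0.0], 0.036], [70, [0.114, -0.001, 0.0], 0.036], [70, [0.147, 0.002, 0.0], 0.036], [70, [0.179, 0.006, 0.0], 0.036], [70, [0.212, 0.01, 0.0], 0.036], [70, [0.23, 0.024, 0.0], 0.0], [70, [0.251, 0.036, 0.0], -0.035], [70, [0.272, 0.045, 0.0], -0.071]]
[[70, [0.02, 0.012, 0.0], -0.035], [70, [0.042, 0.022, 0.0], -0.071], [70, [0.064, 0.029, 0.0], -0.106], [70, [0.087, 0.034, 0.0], -0.142], [70, [0.11, 0.036, 0.0], -0.177], [70, [0.134, 0.036, 0.0], -0.213], [70, [0.157, 0.032, 0.0], -0.249]]
end [0.5109, -0.1216, -0.0149, 359.0186] 27 rows
```

Request:
play_rows([
  [70, [0.029, 0.002, -0.001], 0.0],
  [70, [0.059, 0.004, -0.003], 0.0],
  [70, [0.084, 0.004, -0.003], 0.0],
  [70, [0.109, 0.004, -0.003], 0.0],
  [70, [0.126, -0.008, -0.003], 0.035],
  [70, [0.145, -0.018, -0.003], 0.071],
  [70, [0.165, -0.026, -0.003], 0.107],
  [70, [0.185, -0.032, -0.003], 0.143],
  [70, [0.207, -0.035, -0.003], 0.178],
  [70, [0.228, -0.036, -0.003], 0.214],
])

```text
time_s: 27.0
eef_pos: [0.4371, 0.0345, -0.0143]
eef_rot: [-0.0, 0.871, -0.491, 0.0]
wrist_force: [-0.8, 0.9, 0.2]
opening: 0.819
grasp_force: 1.1
```

Request:
play_rows([
  [70, [0.017, -0.012, 0.0], 0.036],
  [70, [0.05, -0.009, 0.0], 0.036],
  [70, [0.082, -0.005, 0.0], 0.036],
  [70, [0.114, -0.001, 0.0], 0.036],
  [70, [0.147, 0.002, 0.0], 0.036],
  [70, [0.179, 0.006, 0.0], 0.036],
  [70, [0.212, 0.01, 0.0], 0.036],
  [70, [0.23, 0.024, 0.0], 0.0],
  [70, [0.251, 0.036, 0.0], -0.035],
  [70, [0.272, 0.045, 0.0], -0.071],
])

```text
time_s: 28.0
eef_pos: [0.4772, -0.0688, -0.0147]
eef_rot: [0.0, 0.922, -0.387, -0.0]
wrist_force: [-0.8, 1.3, 1.3]
opening: 0.817
grasp_force: 1.2
```

```bash
python3 - <<'E'
from h import *
start();tins()
E
```

```text
obs [ 4.772000e-01 -6.880000e-02 -1.470000e-02  3.144525e+02] F [-0.8  1.3  1.3] t 28.0
scene green [ 0.3   -0.238] 0.025 [285. 156.]
scene green [0.379 0.157] 0.026 [446. 209.]
scene green [ 0.508 -0.103] 0.027 [321. 233.]
scene green [ 0.687 -0.251] 0.026 [231. 289.]
scene red [ 0.286 -0.375] 0.027 [232. 143.]
side green [0.382 0.161] 0.026 [209. 184.]
side green [ 0.512 -0.101] 0.027 [303. 251.]
side green [ 0.689 -0.249] 0.026 [420. 281.]
side green [ 0.304 -0.237] 0.026 [215. 346.]
side red [0.654 0.256] 0.03 [306. 132.]
side red [ 0.289 -0.374] 0.027 [227. 428.]
```

Tracking well, so I'll finish the turn and push the tin in.

Request:
play_rows([
  [70, [0.02, 0.012, 0.0], -0.035],
  [70, [0.042, 0.022, 0.0], -0.071],
  [70, [0.064, 0.029, 0.0], -0.106],
  [70, [0.087, 0.034, 0.0], -0.142],
  [70, [0.11, 0.036, 0.0], -0.177],
  [70, [0.134, 0.036, 0.0], -0.213],
  [70, [0.157, 0.032, 0.0], -0.249],
  [70, [0.157, 0.032, 0.0], -0.249],
])

```text
time_s: 28.9
eef_pos: [0.5129, -0.1226, -0.0144]
eef_rot: [0.0, 1.0, -0.01, 0.001]
wrist_force: [-1.0, 0.7, -0.9]
opening: 0.82
grasp_force: 0.0
```

```bash
python3 - <<'E'
from h import *
start();tins()
E
```

```text
obs [ 5.129000e-01 -1.226000e-01 -1.440000e-02  3.588966e+02] F [-1.   0.7 -0.9] t 28.9
scene green [ 0.301 -0.236] 0.027 [284. 156.]
scene green [0.38  0.157] 0.027 [446. 209.]
scene green [ 0.557 -0.124] 0.026 [307. 250.]
scene green [ 0.686 -0.251] 0.026 [231. 289.]
scene red [ 0.286 -0.376] 0.027 [232. 142.]
side green [0.381 0.161] 0.026 [209. 184.]
side green [ 0.56  -0.122] 0.026 [332. 251.]
side green [ 0.689 -0.249] 0.026 [420. 281.]
side green [ 0.303 -0.236] 0.027 [215. 346.]
side red [ 0.289 -0.374] 0.027 [227. 428.]
```

Request:
play_rows([
  [70, [0.033, 0.0, 0.0], 0.0],
  [70, [0.066, 0.0, 0.0], 0.0],
  [70, [0.098, 0.0, 0.0], 0.0],
  [70, [0.13, 0.0, 0.0], 0.0],
  [70, [0.163, 0.0, 0.0], 0.0],
  [70, [0.195, 0.0, 0.0], 0.0],
  [70, [0.228, 0.0, 0.0], 0.0],
  [70, [0.26, 0.0, 0.0], 0.0],
  [70, [0.29, 0.0, 0.0], 0.0],
  [70, [0.32, 0.0, 0.0], 0.0],
])

```text
time_s: 30.0
eef_pos: [0.6393, -0.1232, -0.015]
eef_rot: [-0.0, 1.0, -0.01, -0.001]
wrist_force: [-1.9, 0.1, 0.9]
opening: 0.817
grasp_force: 1.0
```

Request:
play_rows([
  [70, [-0.06, 0.0, 0.0], 0.0],
  [70, [-0.1, 0.0, -0.09], 0.0],
  [70, [-0.15, 0.0, -0.19], 0.0],
  [70, [-0.25, 0.0, -0.29], 0.0],
  [70, [-0.35, 0.0, -0.39], 0.0],
  [70, [-0.4, 0.0, -0.45], 0.0],
  [70, [-0.4, 0.0, -0.45], 0.0],
  [70, [-0.4, 0.0, -0.45], 0.0],
])

```text
time_s: 30.8
eef_pos: [0.4802, -0.1211, 0.1665]
eef_rot: [0.001, 1.0, -0.01, 0.001]
wrist_force: [-0.5, 0.6, -0.2]
opening: 0.822
grasp_force: 0.0
```

```bash
python3 - <<'E'
from h import *
start();tins();c=camera('scene');save(c,'s6.png');W=world(c)
for l in ['bottle','carton','loaf']:
    d=masks_of(c,l)[0];p=W[d['mask']];p=p[~np.isnan(p[:,0])];print(l,np.round(np.percentile(p,2,axis=0),3),np.round(np.percentile(p,98,axis=0),3))
E
```

```text
obs [ 4.802000e-01 -1.211000e-01  1.665000e-01  3.588481e+02] F [-0.5  0.6 -0.2] t 30.8
scene green [ 0.302 -0.238] 0.025 [284. 156.]
scene green [0.377 0.158] 0.026 [446. 209.]
scene green [ 0.686 -0.251] 0.026 [231. 289.]
scene green [ 0.687 -0.124] 0.025 [292. 301.]
scene red [ 0.286 -0.375] 0.026 [232. 142.]
side green [0.382 0.16 ] 0.026 [209. 184.]
side green [ 0.689 -0.123] 0.026 [389. 233.]
side green [ 0.689 -0.25 ] 0.026 [420. 281.]
side green [ 0.303 -0.236] 0.026 [215. 346.]
side red [0.485 0.264] 0.028 [241. 146.]
side red [ 0.289 -0.374] 0.027 [227. 428.]
bottle [0.774 0.032 0.015] [0.82  0.089 0.18 ]
carton [ 0.332 -0.107  0.002] [ 0.402 -0.033  0.062]
loaf [ 0.436 -0.484  0.008] [ 0.612 -0.409  0.071]
```

View pics/s6.png

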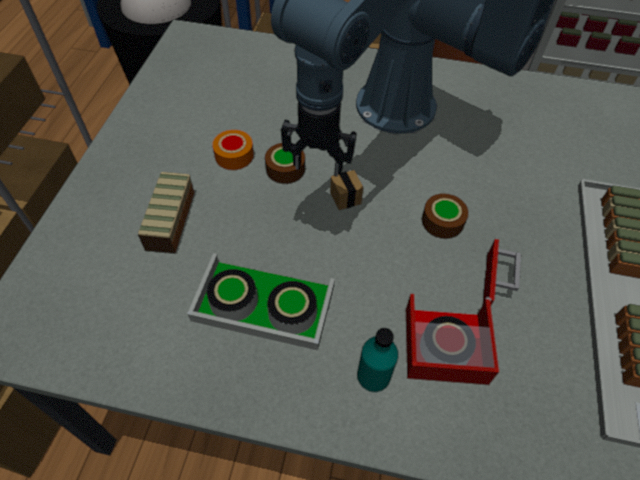

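The picture shows both greens inside the tray, at (231,289) and (292,301). The red tin is in the locker at (447,340), the door is wide open at (495,270), and the bystanders haven't moved.

```bash
python3 -c "
from bench import *
print(hand_in())"
```

```text
the job is handed in; nothing more can be done
None
```

The job is handed in (no verdict was returned): the locker door is open to about 100°, the red tin is fully inside the locker, both green tins are fully in the tray, and the bottle, carton, loaf and look-alikes stand where they were.

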